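Set out a brake corner for refitting

TASK

Set out the brake parts on the lime-green mat, ready for refitting. Press the brake pad (friction side down) into its bracket until it snaps fully home under both spring clips; put the bearing flat over the hub's stub and the brass nut on top of the bearing, over the same stub; stand the piston upright on the mat midway between bracket and hub; and set the red cap, dome up, straight behind the piston (the side away from the robot, square to the line from bracket to hub) with a gap of about 30 mm between them. Leave everything released and at rest.

Things in the scene. Friction and masses are not known exactly. Their poses are not given: they have to be found in the camera images.
- pad_c (a point): Loose brake pad lying flat: black friction block 42 x 76 x 10 mm (x, y, z) under a blue plate 6 mm thick, whose two ears (16 mm wide) make it 100 mm long along y; 16 mm thick in all, about 220 g. The point is its centre, 8 mm above the underside; y along its length, z up. Grip across the 42 mm width at mid-length. Either way round is the same.
- bearing_c (a point): Loose plain bright steel bearing ring lying flat: outside diameter 56 mm, bore 27 mm, height 18 mm, 200 g. The point is its centre, half-way up (9 mm).
- nut_c (a point): Loose hexagonal brass nut lying flat: 40 mm across flats, hole 27 mm, height 20 mm, 100 g. The point is its centre, half-way up (10 mm); its x axis is square to one pair of flats (the others at 60 and 120 degrees).
- piston_c (a point): Loose brake piston, a bright aluminium cylinder 40 mm in diameter and 45 mm tall, dark band near its top and dark round recess mark on top, standing upright, 180 g. The point is its centre, 22.5 mm up.
- cap_c (a point): Loose red plastic dust cap standing dome up: 40 mm in diameter (straight side up to 22 mm), 30 mm tall, 40 g. The point is its centre, 15 mm up.
- bracket: Dark iron pad bracket fixed on the mat, 60 x 128 mm. Origin: centre of underside; y along it, sides open. Ears rest on end ledges (z 30 mm, 80 mm apart) in 24 mm channels, friction block between. Steel spring clips, lead-in z 58 to nose z 41 mm, nose 3 mm over each ear end; push down 5-20 N to snap past. Seated: pad centre at z 28 mm, pad y along bracket y. Bosses 34 mm high at x +33, y +/-50 mm.
- hub: Dark steel hub fixed on the mat: flange 110 mm in diameter, 14 mm thick, upright bright stub in its middle 21 mm in diameter reaching 62 mm above the origin, its top 10 mm tapered. Origin at the centre of its underside. The bearing rests on the flange round the stub (its centre 23 mm above the origin), the nut on the bearing (its centre 42 mm above the origin).
- mat_mid (a point): Point on the top face of the fixed lime-green mat (160 x 410 mm, 2 mm thick) exactly midway between bracket and hub, which stand 130 mm to either side along the mat's y, on sides that change. Its x axis points away from the robot, square to the line from bracket to hub; the mat reaches 60 mm to the near side of this point, 100 mm to the far side.

How it is judged (in metres and radians):
At the end, for the whole second after the job is handed in: Pad home in bracket (6 mm, 2 mm in height, 0.12 rad); bearing flat on the hub, nut flat on it (8 mm of its axis); piston upright within 15 mm of the midpoint; cap upright behind it, centres 55 to 85 mm apart, within 18 mm of the mat's middle line; all released, at rest (horizontal distance between pad_c and bracket below 0.006 m and z of pad_c in the frame of bracket between 0.025 and 0.03 m and angle between the y axis of pad_c and the y axis of bracket, either way round below 0.12 rad and horizontal distance between each of bearing_c, nut_c and hub below 0.008 m and z of bearing_c in the frame of hub between 0.019 and 0.027 m and angle between each of bearing_c, nut_c's own z axis and vertical below 0.12 rad and z of nut_c in the frame of hub between 0.038 and 0.046 m and horizontal distance between piston_c and mat_mid below 0.015 m and angle between each of piston_c, cap_c's own z axis and vertical below 0.1 rad and z of piston_c in the frame of mat_mid between 0.018 and 0.027 m and horizontal distance between cap_c and piston_c between 0.055 and 0.085 m and y of cap_c in the frame of mat_mid between -0.018 and 0.018 m and x of cap_c in the frame of mat_mid above 0.03 m and z of cap_c in the frame of mat_mid between 0.01 and 0.02 m and linear speed of each of pad, bearing, nut, piston, cap below 0.01 m/s); the robot touches nothing.
It also fails if it takes over 120 s, if anything falls off the work surface, if the arm or the gripper's body presses on something with over 40 N, if the wrist force passes 120 N, or if a joint passes its speed limit or range.

ROBOT

A 6-joint arm with a two-finger parallel gripper is mounted at the origin on the work surface. World frame = base frame: x ahead of the robot, y to its left, z up, the work surface at z = 0. Lengths are in mm, angles in rad, forces in N, time in s.
With the tool pointing down it reaches from about 250 to 775 mm from the base axis. Payload 4 kg.
Tool frame: the origin (TCP) lies at the very end of the fingers, on their centre line; the grasp point (between the pads) lies pinch_z behind it (pinch_z is the distance from the TCP to the grasp point, in mm); z points along the fingers, y is the direction in which the jaws open and shut (so a half turn about z gives the same grasp; the last joint's range is limited). The gripper opens to 94 mm and grips with 3 to 60 N. Pads are 16 mm wide; open, the fingers measure 119 mm over their backs; the gripper's body (75 mm by 177 mm) begins 78 mm behind the grasp point.
Start: joints at [-1.264, 0.087, 1.371, -0, 1.684, -0.103], TCP at [219.134, -504.481, 205.506] pointing down, gripper open.
Joint ranges: [-3.1, 3.1], [-0.76, 2.03], [0.27, 2.55], [-1.08, 4.22], [0.17, 2.65], [-2.57, 2.57]. Speed limits (rad/s): [2.79, 2.79, 3.14, 3.14, 3.14, 3.14].

INTERFACE

Orientations are given as a rotation vector (axis times angle).
In Python, from workcell import * gives the robot as it stands.
- The arm moves only by the tool step_arm, never from a script. Its argument "series" is a list of rows, each an object with "travel": the shift along the tool's x, y, z in units of 30 mm (1.0 is 30 mm), a list of three; "yaw": the turn about the tool's z in units of 8 degrees (1.0 is 8 degrees). In form: [{"travel": [x, y, z], "yaw": yaw}, ...]. A call has 1 to 10 rows; each row is the pose to reach, as a shift and turn from the pose commanded when the call began, along the tool's axes at that moment; what a row does not reach only later rows make up. A row lasts 1/10 s, in which the tool goes at most 50 mm and 8.59 degrees, less where a joint would pass 70% of its speed; a pose out of reach is approached as far as the arm can. A call with a gripper value outside its range is refused whole. "grip" is the finger opening in mm, from 0 to 94, set as the call begins (left out, the last holds). The fingers move at their own pace and stop on an object; "grip_force" is the grip in N (left out, the last holds). Time passes only in rows, so rows that repeat a pose let the fingers close. It gives the time, the measured TCP pose, the force and the opening at its end, in the units of the state.
- observe(): the state, without advancing time (a new reading comes with each control period).
- capture(name): name is "scene" or "top"; returns the picture (384x512x3 uint8, red, green, blue); there is no depth.
- camera_info(name): a dict with "intrinsics" (3x3 intrinsics, pixels), "R" (3x3) and "t" (3): a world point X has camera coordinates R X + t. Camera axes: x right, y down, z forward; pixel columns grow to the right and rows downward; lengths in mm; the calibration is good to about 2 mm. A picture is of the moment at which its call begins. camera_info takes no time and is no camera call.
- job_done(): hands the job in, once; it reports no verdict.
The state is a dict: "time_s": time; "joints": joint angles; "joint_velocities": joint speeds; "joint_torque": joint torques, N m; "eef_pos": TCP position; "tool_rot": TCP orientation; "wrist_force": force on the tool from outside, world axes, zero at the start; "torque": the same for the moment, N m; "grip_width": finger opening in mm.
Only numpy, scipy, OpenCV 4.12 (cv2) and the standard library are available. Lean on these libraries where they do the work, as an engineer would, in place of code of your own. Each camera call takes 0.05 s, during which the arm holds its last target.

## Working session

There is one attempt and no reset: what is moved stays moved. The work goes in short steps, Python scripts to look and compute and a tool call to move; the robot and the scene stay as the last step left them, time stands still between calls to the robot, and variables do not carry over. Pictures are saved under pics/ and viewed, and the job is handed in when it is done.

Besides the shell and the picture viewer there is one more tool, called after "Request:" by a JSON object that holds its "name" and its "arguments". step_arm: Moves the arm, as the interface text tells. Its arguments: {"type":"object","properties":{"series":{"type":"array","items":{"type":"object","properties":{"travel":{"type":"array","items":{"type":"number"}},"yaw":{"type":"number"}}}},"grip":{"type":"number"},"grip_force":{"type":"number"}},"required":["series"]}

```bash
mkdir -p pics; ls; python3 - <<'E'
from workcell import *
import cv2
s=observe(); print(s)
for n in("scene","top"):
    im=capture(n); cv2.imwrite(f"pics/{n}0.png",im[:,:,::-1]); c=camera_info(n); print(n,c)
E
```

```text
pics
{'time_s': 0.0, 'joints': array([-1.26408955e+00,  8.79468794e-02,  1.37225337e+00,  1.33876283e-06,
        1.68358349e+00, -1.03118380e-01]), 'joint_velocities': array([ 0.00072338, -0.00104156,  0.00080753, -0.00105298,  0.00080159,
       -0.00026446]), 'joint_torque': array([ 6.14008623e-04, -3.40179241e+01, -3.02427149e+01,  7.17027392e-02,
        3.27562506e-02, -1.72923042e-04]), 'eef_pos': array([ 218.96777119, -503.93604791,  204.30906063]), 'tool_rot': array([-3.07373235e+00, -6.38812852e-01,  3.47426017e-04]), 'wrist_force': array([-0.29757859,  0.29736112, -0.46016816]), 'torque': array([ 0.00636798, -0.01515708,  0.02147985]), 'grip_width': 94.07949509715591}
scene {'intrinsics': array([[420.38023021,   0.        , 259.50952081],
       [  0.        , 420.38023021, 188.64432802],
       [  0.        ,   0.        ,   1.        ]]), 'R': array([[ 0.70061209,  0.71348836, -0.00877887],
       [ 0.57856227, -0.57523584, -0.57824686],
       [-0.41762232,  0.40004762, -0.81581462]]), 't': array([-380.63259502, -271.85683055, 1187.88473801])}
top {'intrinsics': array([[356.0787023 ,   0.        , 263.85041642],
       [  0.        , 356.0787023 , 189.17875543],
       [  0.        ,   0.        ,   1.        ]]), 'R': array([[-0.01446399, -0.99987315,  0.00666889],
       [-0.99655609,  0.01387073, -0.0817531 ],
       [ 0.08165023, -0.00782839, -0.9966303 ]]), 't': array([   9.59192069,  550.41050525, 1010.30373438])}
```

View pics/scene0.png

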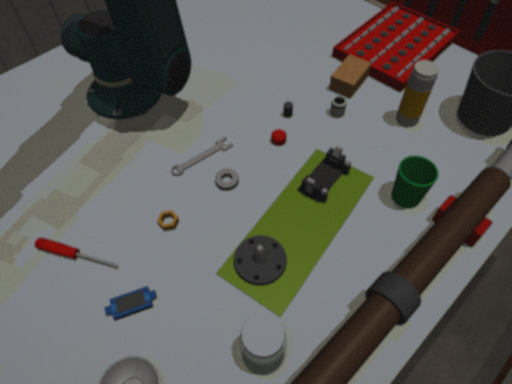

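View pics/top0.png

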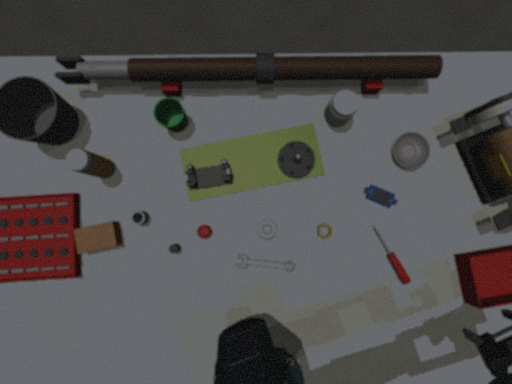

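```bash
python3 - <<'E'
import cv2,numpy as np
a=cv2.imread("pics/scene0.png");b=cv2.imread("pics/top0.png")
def z(im,x,y,w,h,k): return cv2.resize(im[y:y+h,x:x+w],None,fx=k,fy=k,interpolation=cv2.INTER_CUBIC)
# correct scene: pad,nut,bearing ; piston cap
cv2.imwrite("pics/z1.png",z(a,90,140,200,190,4)[:600,:800] if False else z(a,90,150,180,175,3.4))
cv2.imwrite("pics/z2.png",z(a,215,80,180,220,2.7))
cv2.imwrite("pics/z3.png",z(b,120,115,290,140,2.7))
E
```

```text
(no output)
```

View pics/z1.png

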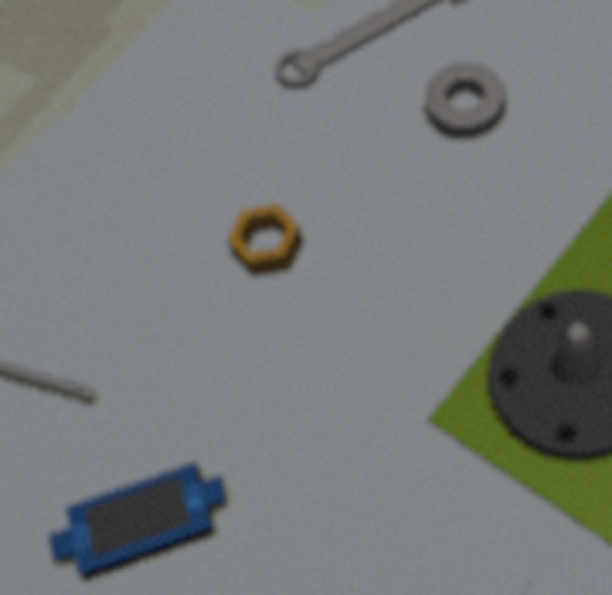

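View pics/z2.png

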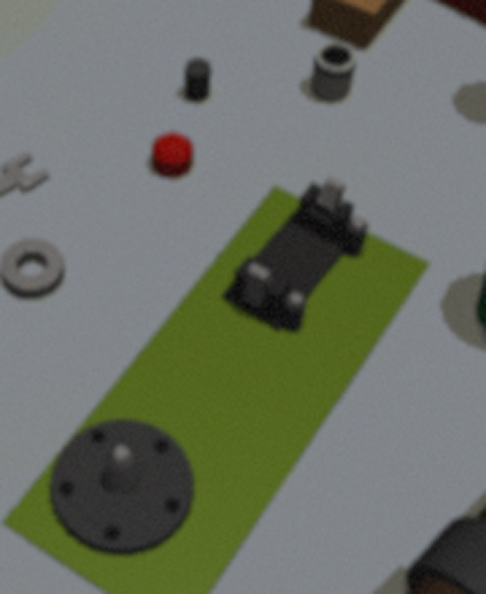

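View pics/z3.png

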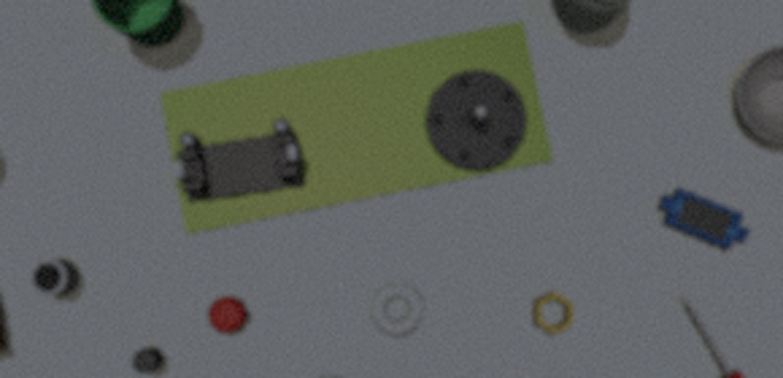

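```bash
cat > h.py <<'E'
from workcell import *
import numpy as np, cv2
from scipy.optimize import minimize
CI={n:camera_info(n) for n in("scene","top")}
def proj(n,X):
    c=CI[n]; q=np.asarray(X,float)@c["R"].T+c["t"]; q=q@c["intrinsics"].T
    return q[:,:2]/q[:,2:]
def ray(n,uv,z):
    c=CI[n]; d=c["R"].T@np.linalg.solve(c["intrinsics"],[uv[0],uv[1],1]); o=-c["R"].T@c["t"]
    return o+d*(z-o[2])/d[2]
def avg(n,k=4):
    return np.mean([capture(n).astype(float) for _ in range(k)],0)
def cyl(r,z0,z1,n=48):
    a=np.arange(n)*2*np.pi/n
    return np.array([[r*np.cos(t),r*np.sin(t),z] for z in(z0,z1) for t in a])
def box(x0,x1,y0,y1,z0,z1): return np.array([[x,y,z] for x in(x0,x1) for y in(y0,y1) for z in(z0,z1)],float)
def hexa(z0,z1):
    R=20/np.cos(np.pi/6); a=np.pi/6+np.arange(6)*np.pi/3
    return np.array([[R*np.cos(t),R*np.sin(t),z] for z in(z0,z1) for t in a])
S=4
def render(n,parts,p,crop):
    x,y,th=p; c,s=np.cos(th),np.sin(th); u0,v0,w,h=crop
    m=np.zeros((h*S,w*S),np.uint8)
    for P in parts:
        X=P@np.array([[c,s,0],[-s,c,0],[0,0,1]])+[x,y,0]
        q=((proj(n,X)+0.5-[u0,v0])*S-0.5)
        cv2.fillConvexPoly(m,cv2.convexHull(np.round(q*16).astype(np.int32)),255,shift=4)
    return cv2.resize(m,(w,h),interpolation=cv2.INTER_AREA)/255.
def fit(views,parts,p0,yaw=True):
    # views: list of (cam, softmask, crop)
    def f(p):
        p=np.r_[p,0] if len(p)==2 else p
        p=[p[0],p[1],p[2]/30]
        return sum(((render(n,parts,p,c)-m)**2).sum() for n,m,c in views)
    q0=np.array([p0[0],p0[1],p0[2]*30]) if yaw else np.array(p0[:2])
    best=None
    sim=np.vstack([q0]+[q0+8*e for e in np.eye(len(q0))])
    r=minimize(f,q0,method="Nelder-Mead",options=dict(initial_simplex=sim,xatol=.05,fatol=.01))
    x=list(r.x); 
    if yaw: x[2]/=30
    return np.round(x,3),r.fun
E
python3 - <<'E'
from h import *
for n in CI:
    a=avg(n); np.save(n+"0.npy",a)
for n,pts in (("scene",[(131,302),(168,219),(227,179),(338,105),(278,137),(325,175),(260,255)]),("top",[(380,195),(324,230),(268,229),(140,217),(204,231),(208,176),(296,159)])):
    a=np.load(n+"0.npy")
    for p in pts: print(n,p,a[p[1],p[0]].round(), ray(n,p,10).round())
    print(a[150,230] if n=="scene" else a[150,250], a[250,200])
E
```

```text
scene (131, 302) [52. 51. 50.] [ 528. -338.   10.]
scene (168, 219) [128. 132. 135.] [ 427. -170.   10.]
scene (227, 179) [128. 132. 137.] [437.  -3.  10.]
scene (338, 105) [95. 97. 92.] [463. 376.  10.]
scene (278, 137) [122.  18.  16.] [429. 178.  10.]
scene (325, 175) [40. 38. 37.] [593. 170.  10.]
scene (260, 255) [45. 44. 43.] [634. -87.  10.]
[129.   133.   138.25] [129.   133.75 137.75]
top (380, 195) [43. 44. 43.] [ 530. -339.   10.]
top (324, 230) [102. 105. 110.] [ 430. -172.   10.]
top (268, 229) [103. 106. 112.] [435.  -9.  10.]
top (140, 217) [21. 22. 22.] [475. 363.  10.]
top (204, 231) [101.  40.  36.] [432. 177.  10.]
top (208, 176) [60. 58. 57.] [593. 165.  10.]
top (296, 159) [39. 38. 39.] [640. -95.  10.]
[ 95.75 105.    63.75] [102.75 106.   110.5 ]
```

```bash
cat > m.py <<'E'
from h import *
def feat(a,kind):
    r,g,b=a[...,0],a[...,1],a[...,2]
    if kind=="blue": m=(b-r)/60.>0.4
    if kind=="brass": m=(r-b)>12
    if kind=="red": m=(r-g)>35
    if kind=="green": m=(g-b)>20
    return m
def clean(m,u,v,rad,hull=False):
    m=m.copy().astype(np.uint8)
    k=np.zeros_like(m); cv2.circle(k,(u,v),rad,1,-1); m&=k
    cs,_=cv2.findContours(m,cv2.RETR_EXTERNAL,cv2.CHAIN_APPROX_NONE)
    c=max(cs,key=cv2.contourArea)
    if hull: c=cv2.convexHull(c)
    o=np.zeros_like(m); cv2.drawContours(o,[c],-1,1,-1); return o
def crop(m,u,v,rad): 
    u0,v0=max(0,u-rad),max(0,v-rad); h=m[v0:v+rad,u0:u+rad]; return h.astype(float),(u0,v0,h.shape[1],h.shape[0])
E
python3 - <<'E'
from m import *
A={n:np.load(n+"0.npy") for n in CI}
jobs={"pad":("blue",[box(-21,21,-38,38,10,16),box(-8,8,-50,50,10,16)],(529,-338,0.2),{"scene":(131,302,35),"top":(380,195,28)},False),
"nut":("brass",[hexa(0,20)],(428,-171,0.2),{"scene":(168,219,18),"top":(324,230,16)},False),
"cap":("red",[cyl(20,0,22),cyl(17,22,25),cyl(11,25,28.5)],(430,178,0),{"scene":(278,137,16),"top":(204,231,14)},False),
"mat":("green",[box(-80,80,-205,205,2,2)],(632,40,0.1),{"scene":(297,227,115),"top":(252,162,85)},True)}
for k,(f,parts,p0,vs,hull) in jobs.items():
    views=[]
    for n,(u,v,r) in vs.items():
        m=clean(feat(A[n],f),u,v,r,hull); c=crop(m,u,v,r); views.append((n,)+c)
        o=A[n].astype(np.uint8)[:,:,::-1].copy()
    for vv in ([views[0]],[views[1]],views):
        best=min((fit(vv,parts,(p0[0],p0[1],t),k!="cap") for t in ((p0[2],p0[2]+.4,p0[2]-.4) if k!="cap" else (0,))),key=lambda q:q[1])
        print(k,best[0],round(best[1],1),[int(v[1].sum()) for v in vv])
E
```

```text
pad [ 5.28108e+02 -3.38794e+02 -4.13000e-01] 41.9 [942]
pad [ 5.27870e+02 -3.38308e+02 -4.14000e-01] 39.4 [391]
pad [ 5.28439e+02 -3.38476e+02 -4.15000e-01] 83.2 [942, 391]
nut [ 427.525 -171.957    0.543] 10.7 [342]
nut [ 428.383 -172.664    0.448] 7.7 [180]
nut [ 427.839 -172.207    0.496] 20.8 [342, 180]
cap [428.582 182.094] 45.1 [186]
cap [432.912 178.274] 41.1 [123]
cap [429.756 178.314] 89.1 [186, 123]
mat [6.35453e+02 3.76890e+01 1.86000e-01] 84.2 [11876]
mat [6.35478e+02 3.73960e+01 1.84000e-01] 40.2 [7422]
mat [6.35444e+02 3.76430e+01 1.86000e-01] 129.0 [11876, 7422]
```

```bash
python3 - <<'E'
from m import *
A={n:np.load(n+"0.npy") for n in CI}
def L(n): return A[n].mean(2)
dome=[cyl(20,0,22),cyl(17.5,22,26),cyl(12,26,29),cyl(7,29,30)]
vs=[]
for n,(u,v,r) in {"scene":(278,137,16),"top":(204,231,14)}.items():
    a=A[n]; m=np.clip((a[...,0]-a[...,1])/ (70 if n=="scene" else 45),0,1)
    c=crop(m,u,v,r); vs.append((n,)+c)
for v in ([vs[0]],[vs[1]],vs): print("cap",fit(v,dome,(430,178),False))
# hub flange dark on green
vs=[]
for n,(u,v,r) in {"scene":(260,255,36),"top":(296,159,26)}.items():
    a=A[n]; m=clean((a[...,1]<75)&(a[...,1]-a[...,2]<18),u,v,r); c=crop(m,u,v,r); vs.append((n,)+c)
for v in ([vs[0]],[vs[1]],vs): print("hub",fit(v,[cyl(55,2,16),cyl(10.5,16,54)],(640,-94),False))
# overlay crops for bearing, piston and hub, bracket
rows=[]
mid=np.array([615.8,33.9]);th=.186
def loc(x,y,z,o,t): c,s=np.cos(t),np.sin(t); return [o[0]+c*x-s*y,o[1]+s*x+c*y,z]
def show(n,u,v,r,curves,name,k):
    o=cv2.resize(A[n].astype(np.uint8)[v-r:v+r,u-r:u+r,::-1],None,fx=k,fy=k,interpolation=cv2.INTER_CUBIC)
    o=cv2.convertScaleAbs(o,alpha=1.4)
    for X,col in curves:
        q=((proj(n,X)+.5-[u-r,v-r])*k-.5)
        cv2.polylines(o,[np.round(q*16).astype(np.int32)],True,col,1,shift=4)
    return cv2.resize(o,(390,290) if False else (r*2*k,r*2*k))
circ=lambda o,R,z:np.array([[o[0]+R*np.cos(t),o[1]+R*np.sin(t),z] for t in np.linspace(0,6.28,40)])
hub=loc(0,-130,0,mid,th);br=loc(0,130,0,mid,th)
Y=(0,255,255);Rr=(0,0,255)
rect=lambda x0,x1,y0,y1,z:np.array([loc(*p,z,br,th) for p in((x0,y0),(x1,y0),(x1,y1),(x0,y1))])
hc=[(circ(hub,55,16),Y),(circ(hub,10.5,54),Rr),(circ(hub,10.5,16),Rr)]
bc=[(rect(-30,30,-64,64,2),Y)]+[(rect(31,35,s*50-2,s*50+2,36),Rr) for s in(1,-1)]+[(rect(-12,12,s*47-1,s*47+1,60),(255,0,255)) for s in(1,-1)]
be=[(circ((436,-6),28,18),Y),(circ((436,-6),13.5,18),Rr)]
pi=[(circ((468,366),20,45),Y),(circ((468,366),20,0),Rr)]
out=[]
for n,cs in (("scene",[(260,255,hc),(325,175,bc),(227,179,be),(338,105,pi)]),("top",[(296,159,hc),(208,176,bc),(268,229,be),(140,217,pi)])):
    out.append(np.hstack([show(n,u,v,33,c,"",3) for u,v,c in cs]))
cv2.imwrite("pics/ov1.png",np.vstack(out))
E
```

```text
cap (array([430.232, 177.788]), np.float64(32.53660713795322))
cap (array([431.968, 177.964]), np.float64(12.187204280404972))
cap (array([431.288, 178.43 ]), np.float64(46.611117399574205))
hub (array([637.95 , -92.769]), np.float64(137.67298731257208))
hub (array([639.17, -94.79]), np.float64(51.150757400999616))
hub (array([638.431, -93.096]), np.float64(193.59652441368704))
```

View pics/ov1.png

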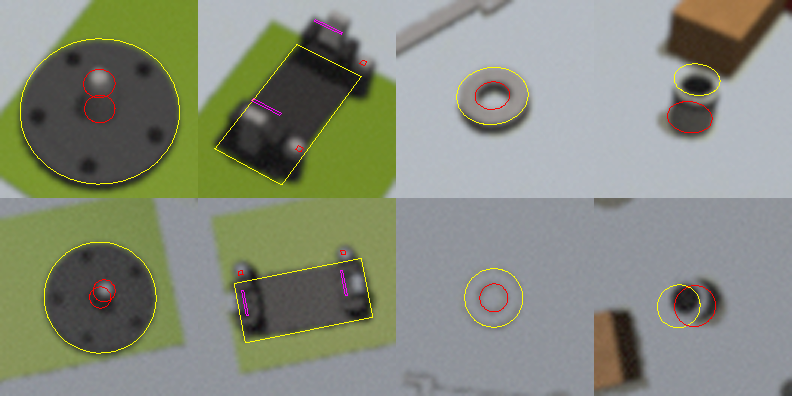

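```bash
cat > ov.py <<'E'
from m import *
def loc(x,y,z,o,t): c,s=np.cos(t),np.sin(t); return [o[0]+c*x-s*y,o[1]+s*x+c*y,z]
circ=lambda o,R,z:np.array([[o[0]+R*np.cos(t),o[1]+R*np.sin(t),z] for t in np.linspace(0,6.28,40)])
Y=(0,255,255);Rr=(0,0,255);M=(255,0,255)
def show(a,n,u,v,r,curves,k,stretch=True):
    o=a[v-r:v+r,u-r:u+r,::-1]
    if stretch: lo,hi=np.percentile(o,[1,99]); o=np.clip((o-lo)/(hi-lo)*255,0,255)
    o=cv2.resize(o.astype(np.uint8),None,fx=k,fy=k,interpolation=cv2.INTER_CUBIC)
    for X,col in curves:
        q=((proj(n,X)+.5-[u-r,v-r])*k-.5)
        cv2.polylines(o,[np.round(q*16).astype(np.int32)],True,col,1,shift=4)
    return o
E
cat > o2.py <<'E'
from ov import *
import sys
b=eval(sys.argv[1]);p=eval(sys.argv[2])
A={n:np.load(n+"0.npy") for n in CI}
be=[(circ(b,28,18),Y),(circ(b,13.5,18),Rr)]
pi=[(circ(p,20,45),Y),(circ(p,20,0),Rr)]
out=[np.hstack([show(A[n],n,*q,22,be,9),show(A[n],n,*w,22,pi,9)]) for n,q,w in (("scene",(227,179),(338,105)),("top",(268,229),(140,217)))]
cv2.imwrite("pics/"+sys.argv[3],cv2.resize(np.vstack(out),(600,600)))
E
python3 o2.py "(437.5,-6.5)" "(478,365)" o2.png
```

```text
(no output)
```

View pics/o2.png

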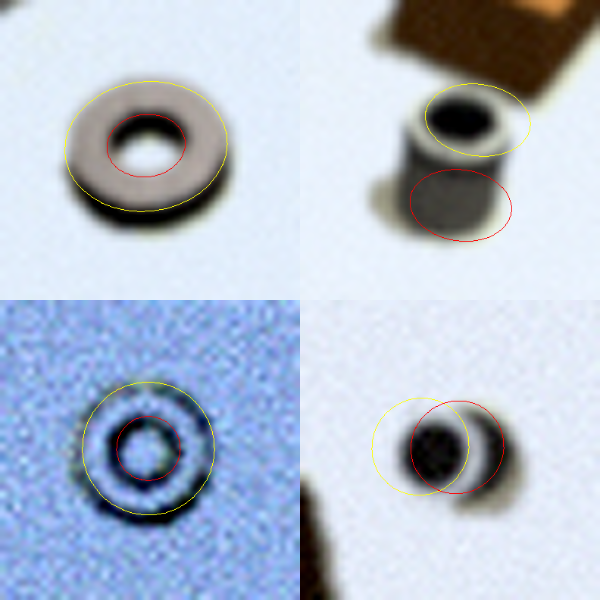

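```bash
python3 o2.py "(436.5,-5.8)" "(475.5,358)" o3.png
```

```text
(no output)
```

View pics/o3.png

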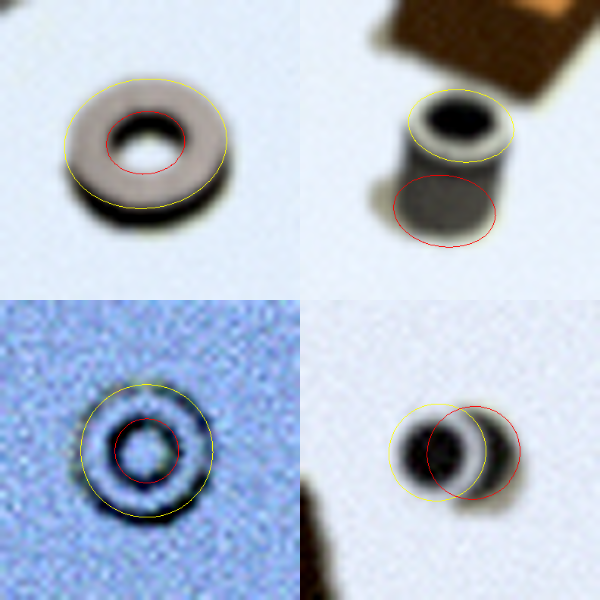

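```bash
cat > br.py <<'E'
from ov import *
A={n:np.load(n+"0.npy") for n in CI}
mid=np.array([615.8,33.9]);th=.186
br=loc(0,130,0,mid,th)
rect=lambda x0,x1,y0,y1,z:np.array([loc(*p,z,br,th) for p in((x0,y0),(x1,y0),(x1,y1),(x0,y1))])
bc=[(rect(-30,30,-64,64,2),Y)]+[(circ(loc(33,s*50,0,br,th),6,36),Rr) for s in(1,-1)]+[(rect(-12,12,s*52-2,s*52+2,32),M) for s in(1,-1)]+[(rect(-12,12,s*50-1,s*50+1,60),(0,255,0)) for s in(1,-1)]
cv2.imwrite("pics/br.png",np.hstack([show(A["scene"],"scene",325,175,36,bc,5),show(A["top"],"top",208,176,36,bc,5)]))
E
python3 br.py
```

```text
(no output)
```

View pics/br.png

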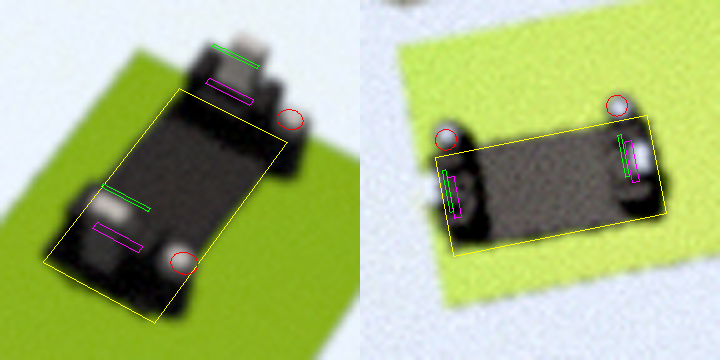

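```bash
cat > go.py <<'E'
# usage: go.py x y z jawangle|None  -> travel/yaw units
from workcell import *
import numpy as np, sys
from scipy.spatial.transform import Rotation as Ro
s=observe(); R=Ro.from_rotvec(s["tool_rot"]).as_matrix(); p=s["eef_pos"]
psi=np.arctan2(R[1,0],R[0,0])
print("t",round(s["time_s"],2),"p",p.round(1),"psi",round(psi,3),"F",s["wrist_force"].round(1),"w",round(s["grip_width"],1),"tilt",R[:,2].round(3),"j6",round(s["joints"][5],2))
a=sys.argv[1:]
while len(a)>=3:
    t=np.array([float(v) for v in a[:3]]); 
    y=0
    if len(a)>3 and a[3]!="-":
        j1=np.arctan2(t[1],t[0]); ps=float(a[3])+np.pi/2
        c=[ps+k*np.pi for k in(-2,-1,0,1)]; ps=min(c,key=lambda q:abs(j1+np.pi/2-q))
        y=-(ps-psi)/np.radians(8)
    print("travel",(R.T@(t-p)/30).round(3),"yaw",round(y,3))
    a=a[4:]
E
python3 -c "
import workcell;print([n for n in dir(workcell) if n[0]!='_'])
print(getattr(workcell,'pinch_z',None))"
python3 go.py 528.3 -338.4 100 -0.415
```

```text
['PlanningError', 'camera_info', 'capture', 'job_done', 'observe', 'pinch_z']
18.8
t 0.5 p [ 219.1 -504.5  205.5] psi 0.41 F [0.2 0.2 0. ] w 93.8 tilt [ 0. -0. -1.] j6 -0.1
travel [11.658 -0.971  3.517] yaw -5.343
```

Request:
{"name": "step_arm", "arguments": {"series": [{"travel":[11.66,-0.97,3.5],"yaw":-5.34},{"travel":[11.66,-0.97,3.5],"yaw":-5.34},{"travel":[11.66,-0.97,3.5],"yaw":-5.34},{"travel":[11.66,-0.97,3.5],"yaw":-5.34},{"travel":[11.66,-0.97,3.5],"yaw":-5.34},{"travel":[11.66,-0.97,3.5],"yaw":-5.34},{"travel":[11.66,-0.97,3.5],"yaw":-5.34},{"travel":[11.66,-0.97,3.5],"yaw":-5.34},{"travel":[11.66,-0.97,3.5],"yaw":-5.34},{"travel":[11.66,-0.97,3.5],"yaw":-5.34}], "grip": 70}}

```text
time_s: 1.5
eef_pos: [527.7, -339.2, 100.8]
tool_rot: [2.632, 1.715, -0.002]
wrist_force: [-0.5, 0.1, 0.1]
grip_width: 69.8
```

```bash
python3 go.py 528.3 -338.4 4 -0.415; python3 - <<'E'
from ov import *
im=capture("scene"); cv2.imwrite("pics/s1.png",im[:,:,::-1]); im=capture("top"); cv2.imwrite("pics/t1.png",im[:,:,::-1])
E
```

```text
t 1.5 p [ 527.7 -339.2  100.8] psi 1.155 F [-0.5  0.1  0.1] w 69.8 tilt [-0.001 -0.001 -1.   ] j6 -0.25
travel [0.035 0.007 3.228] yaw -0.004
```

View pics/s1.png

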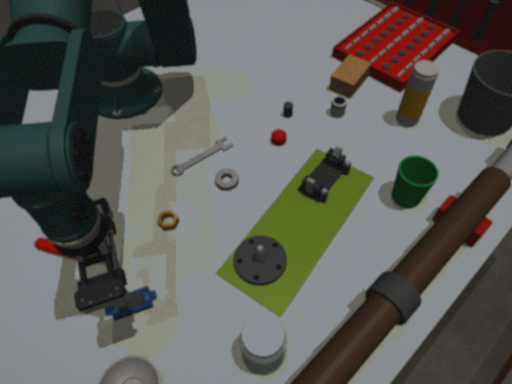

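Request:
{"name": "step_arm", "arguments": {"series": [{"travel":[0.03,0,1.5],"yaw":0},{"travel":[0.03,0,2.7],"yaw":0},{"travel":[0.03,0,3.21],"yaw":0},{"travel":[0.03,0,3.21],"yaw":0},{"travel":[0.03,0,3.21],"yaw":0}]}}

```text
time_s: 2.1
eef_pos: [528.8, -338.9, 5.7]
tool_rot: [2.631, 1.713, 0.001]
wrist_force: [0.4, 0.3, 0.7]
grip_width: 69.7
```

```bash
python3 go.py 528.3 -338.4 4 -0.415; python3 - <<'E'
from ov import *
s=observe()
A={}
for n,(u,v) in (("scene",(131,290)),("top",(380,195))):
    a=capture(n).astype(float); q=proj(n,[s["eef_pos"]])[0]; print(q)
    A[n]=show(a,n,u,v,45,[(circ(s["eef_pos"][:2],4,s["eef_pos"][2]),Rr)],6)
cv2.imwrite("pics/g1.png",cv2.resize(np.hstack(list(A.values())),(800,400)))
E
```

```text
t 2.1 p [ 528.8 -338.9    5.7] psi 1.154 F [0.4 0.3 0.7] w 69.7 tilt [ 0.002 -0.001 -1.   ] j6 -0.24
travel [ 0.009 -0.023  0.057] yaw -0.013
[131.38071087 303.43081397]
[379.39641556 195.35986964]
```

View pics/g1.png

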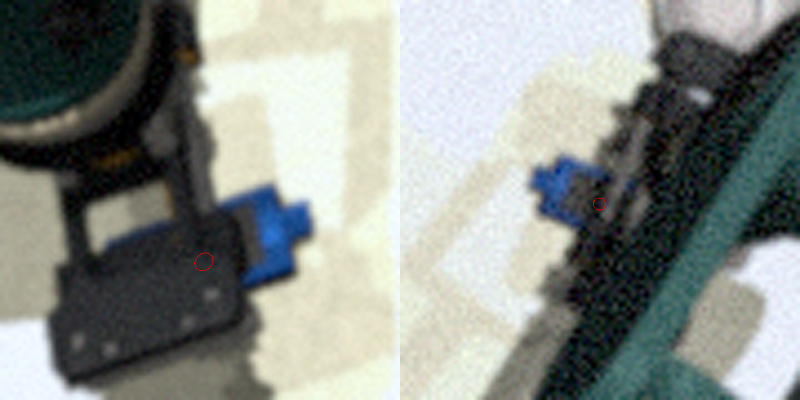

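```bash
python3 - <<'E'
from h import *
print(proj("scene",[[528,-338,103],[609,-373,103],[609,-373,145]]).round())
print(((proj("scene",[[609,-373,103],[609,-373,145]])-[86,245])*4.44).round())
E
```

```text
[[117. 283.]
 [127. 330.]
 [120. 322.]]
[[181. 377.]
 [150. 342.]]
```

Request:
{"name": "step_arm", "arguments": {"series": [{"travel":[0,-0.02,0.05],"yaw":0},{"travel":[0,-0.02,0.05],"yaw":0},{"travel":[0,-0.02,0.05],"yaw":0},{"travel":[0,-0.02,0.05],"yaw":0},{"travel":[0,-0.02,0.05],"yaw":0},{"travel":[0,-0.02,0.05],"yaw":0}], "grip": 30, "grip_force": 50}}

```text
time_s: 2.8
eef_pos: [528.4, -337.4, 2.9]
tool_rot: [2.631, 1.715, 0.0]
wrist_force: [-0.2, 0.2, 1.7]
grip_width: 41.2
```

Request:
{"name": "step_arm", "arguments": {"series": [{"travel":[0,0,-1.3],"yaw":0},{"travel":[0,0,-3.2],"yaw":0},{"travel":[0,0,-3.2],"yaw":0},{"travel":[0,0,-3.2],"yaw":0}]}}

```text
time_s: 3.2
eef_pos: [529.2, -338.1, 100.8]
tool_rot: [2.628, 1.713, 0.002]
wrist_force: [-0.1, 1.1, -2.1]
grip_width: 41.4
```

```bash
python3 go.py 591.8 161.7 110 0.186
```

```text
t 3.2 p [ 529.2 -338.1  100.8] psi 1.155 F [-0.1  1.1 -2.1] w 41.4 tilt [ 0.003 -0.003 -1.   ] j6 -0.24
travel [16.086 -4.812 -0.347] yaw -4.307
```

Request:
{"name": "step_arm", "arguments": {"series": [{"travel":[1.5,-0.45,-0.33],"yaw":-0.8},{"travel":[16.1,-4.8,-0.33],"yaw":-4.3},{"travel":[16.1,-4.8,-0.33],"yaw":-4.3},{"travel":[16.1,-4.8,-0.33],"yaw":-4.3},{"travel":[16.1,-4.8,-0.33],"yaw":-4.3},{"travel":[16.1,-4.8,-0.33],"yaw":-4.3},{"travel":[16.1,-4.8,-0.33],"yaw":-4.3},{"travel":[16.1,-4.8,-0.33],"yaw":-4.3},{"travel":[16.1,-4.8,-0.33],"yaw":-4.3},{"travel":[16.1,-4.8,-0.33],"yaw":-4.3}]}}

```text
time_s: 4.2
eef_pos: [588.3, 157.4, 104.5]
tool_rot: [-2.004, -2.414, 0.008]
wrist_force: [1.7, -0.2, -2.9]
grip_width: 41.7
```

Request:
{"name": "step_arm", "arguments": {"series": [{"travel":[0.0,0,0],"yaw":0},{"travel":[0.0,0,0],"yaw":0},{"travel":[0.0,0,0],"yaw":0},{"travel":[0.0,0,0],"yaw":0}]}}

```text
time_s: 4.6
eef_pos: [589.9, 154.0, 107.3]
tool_rot: [-2.009, -2.414, 0.003]
wrist_force: [0.1, -0.3, -3.1]
grip_width: 41.4
```

```bash
python3 go.py 591.8 161.7 72 0.186;  python3 - <<'E'
from ov import *
s=observe();A={}
z=s["eef_pos"][2]-2.5
mid=np.array([615.8,33.9]);th=.186
br=loc(0,130,0,mid,th)
rect=lambda x0,x1,y0,y1,z:np.array([loc(*p,z,br,th) for p in((x0,y0),(x1,y0),(x1,y1),(x0,y1))])
c=[(rect(-21,21,-38,38,z+16),Y),(rect(-8,8,-50,50,z+16),Rr)]
for n,(u,v) in (("scene",(315,160)),("top",(208,176))):
    a=capture(n).astype(float)
    A[n]=show(a,n,u,v,45,c,9,False)
cv2.imwrite("pics/g2.png",cv2.resize(np.hstack(list(A.values())),(800,400)))
E
```

```text
t 4.6 p [589.9 154.  107.3] psi 1.754 F [ 0.1 -0.3 -3.1] w 41.4 tilt [-0.002 -0.001 -1.   ] j6 -0.02
travel [0.241 0.11  1.177] yaw -0.022
```

View pics/g2.png

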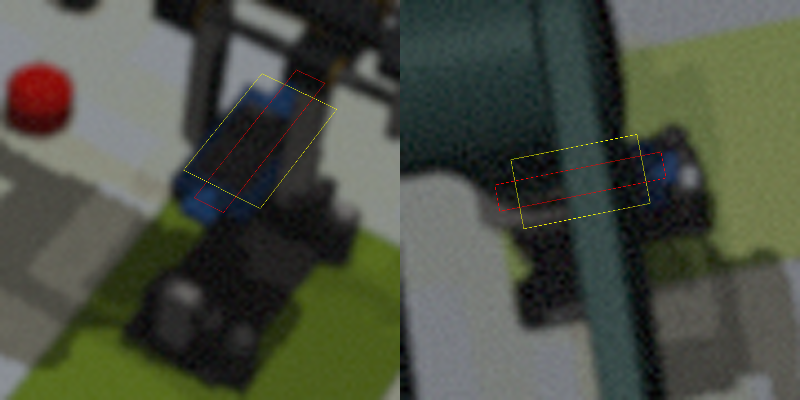

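Request:
{"name": "step_arm", "arguments": {"series": [{"travel":[0.24,0.11,0],"yaw":0},{"travel":[0.24,0.11,0],"yaw":0},{"travel":[0.24,0.11,0],"yaw":0},{"travel":[0.24,0.11,0],"yaw":0}]}}

```text
time_s: 5.1
eef_pos: [592.4, 163.3, 108.7]
tool_rot: [2.007, 2.417, -0.0]
wrist_force: [-0.1, 0.2, -2.5]
grip_width: 41.5
```

```bash
cat > chk.py <<'E'
from ov import *
import sys
s=observe();A={}
print(s["joint_velocities"].round(4))
z=s["eef_pos"][2]-2.5
mid=np.array([615.8,33.9]);th=.186
br=s["eef_pos"]
rect=lambda x0,x1,y0,y1,z:np.array([loc(*p,z,br,th) for p in((x0,y0),(x1,y0),(x1,y1),(x0,y1))])
c=[(rect(-21,21,-38,38,z+16),Y),(rect(-8,8,-50,50,z+16),Rr)]
for n,(u,v) in (("scene",(315,160)),("top",(208,176))):
    a=avg(n,3)
    A[n]=show(a*1.5,n,u,v,45,c,9,False)
cv2.imwrite(sys.argv[1],cv2.resize(np.hstack(list(A.values())),(800,400)))
E
python3 go.py 591.8 161.7 72 0.186;  python3 chk.py pics/g3.png; python3 go.py 591.8 161.7 72 0.186
```

```text
t 5.1 p [592.4 163.3 108.7] psi 1.756 F [-0.1  0.2 -2.5] w 41.5 tilt [ 0. -0. -1.] j6 -0.01
travel [-0.05  -0.031  1.222] yaw -0.007
[ 0.0001  0.0011 -0.001  -0.0006 -0.0013  0.0007]
t 5.4 p [592.4 163.4 108.6] psi 1.756 F [-0.3  0.6 -3.2] w 41.4 tilt [ 0. -0. -1.] j6 -0.01
travel [-0.052 -0.029  1.219] yaw -0.007
```

View pics/g3.png

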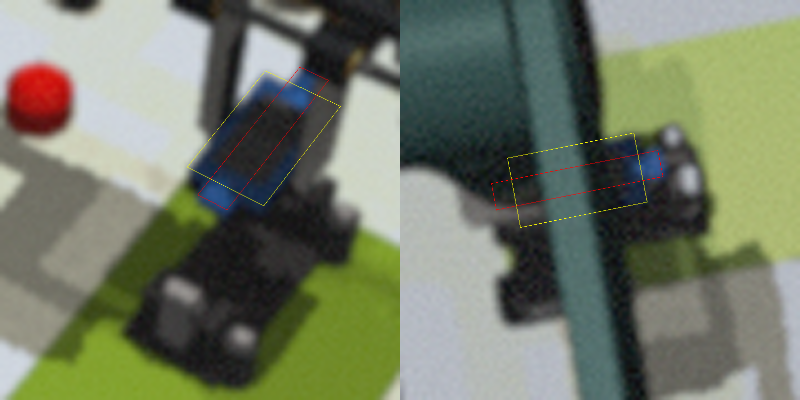

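Request:
{"name": "step_arm", "arguments": {"series": [{"travel":[-0.03,-0.02,0.5],"yaw":0},{"travel":[-0.03,-0.02,1.2],"yaw":0},{"travel":[-0.03,-0.02,1.8],"yaw":0},{"travel":[-0.03,-0.02,1.8],"yaw":0},{"travel":[-0.03,-0.02,1.8],"yaw":0},{"travel":[-0.03,-0.02,1.8],"yaw":0},{"travel":[-0.03,-0.02,1.8],"yaw":0}]}}

```text
time_s: 6.1
eef_pos: [592.9, 162.6, 56.0]
tool_rot: [2.006, 2.416, 0.003]
wrist_force: [0.5, 0.2, -2.1]
grip_width: 41.5
```

```bash
python3 go.py 591.8 162.7 50 0.186;  python3 chk.py pics/g4.png
```

```text
t 6.1 p [592.9 162.6  56. ] psi 1.756 F [ 0.5  0.2 -2.1] w 41.5 tilt [ 0.003  0.    -1.   ] j6 -0.01
travel [ 0.012 -0.037  0.2  ] yaw -0.007
[0.0008 0.0001 0.0008 0.0011 0.0012 0.0003]
```

View pics/g4.png

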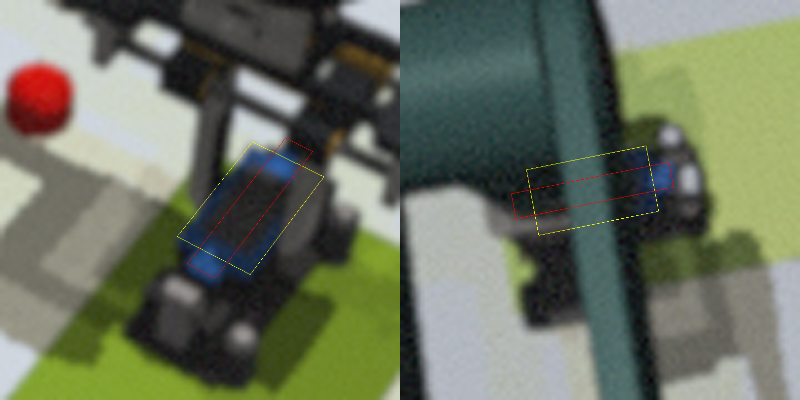

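Request:
{"name": "step_arm", "arguments": {"series": [{"travel":[0.01,-0.03,0.15],"yaw":0},{"travel":[0.01,-0.03,0.25],"yaw":0},{"travel":[0.01,-0.03,0.33],"yaw":0},{"travel":[0.01,-0.03,0.4],"yaw":0},{"travel":[0.01,-0.03,0.4],"yaw":0},{"travel":[0.01,-0.03,0.4],"yaw":0}]}}

```text
time_s: 7.0
eef_pos: [591.0, 162.5, 42.4]
tool_rot: [-2.007, -2.417, 0.0]
wrist_force: [-0.6, 0.4, -2.8]
grip_width: 41.1
```

```bash
python3 go.py 591.8 162.7 37 0.186
```

```text
t 7.0 p [591.  162.5  42.4] psi 1.756 F [-0.6  0.4 -2.8] w 41.1 tilt [-0. -0. -1.] j6 -0.01
travel [0.001 0.028 0.181] yaw -0.007
```

Request:
{"name": "step_arm", "arguments": {"series": [{"travel":[0,0.02,0.08],"yaw":0},{"travel":[0,0.02,0.16],"yaw":0},{"travel":[0,0.02,0.24],"yaw":0},{"travel":[0,0.02,0.3],"yaw":0},{"travel":[0,0.02,0.3],"yaw":0}]}}

```text
time_s: 7.5
eef_pos: [592.8, 162.7, 34.7]
tool_rot: [2.005, 2.415, 0.003]
wrist_force: [1.2, 0.8, -0.1]
grip_width: 41.8
```

```bash
python3 go.py 591.8 162.7 30 0.186
```

```text
t 7.5 p [592.8 162.7  34.7] psi 1.756 F [ 1.2  0.8 -0.1] w 41.8 tilt [ 0.003  0.    -1.   ] j6 -0.01
travel [ 0.006 -0.032  0.155] yaw -0.008
```

Request:
{"name": "step_arm", "arguments": {"series": [{"travel":[0,-0.01,0.1],"yaw":0},{"travel":[0,-0.01,0.2],"yaw":0},{"travel":[0,-0.01,0.2],"yaw":0},{"travel":[0,-0.01,0.2],"yaw":0}]}}

```text
time_s: 7.9
eef_pos: [590.1, 162.4, 25.9]
tool_rot: [-2.005, -2.415, 0.004]
wrist_force: [-0.1, 0.8, -3.6]
grip_width: 41.5
```

Request:
{"name": "step_arm", "arguments": {"series": [{"travel":[0,0,0.08],"yaw":0},{"travel":[0,0,0.15],"yaw":0},{"travel":[0,0,0.15],"yaw":0},{"travel":[0,0,0.15],"yaw":0}]}}

```text
time_s: 8.3
eef_pos: [591.3, 162.6, 24.8]
tool_rot: [2.006, 2.417, 0.0]
wrist_force: [-4.0, -0.5, 5.2]
grip_width: 41.4
```

Request:
{"name": "step_arm", "arguments": {"series": [{"travel":[0,0,0.05],"yaw":0},{"travel":[0,0,0.1],"yaw":0},{"travel":[0,0,0.15],"yaw":0},{"travel":[0,0,0.15],"yaw":0},{"travel":[0,0,0.15],"yaw":0}]}}

```text
time_s: 8.8
eef_pos: [591.3, 162.6, 24.7]
tool_rot: [2.006, 2.417, 0.001]
wrist_force: [-10.4, -2.1, 21.5]
grip_width: 41.5
```

```bash
python3 go.py 591.8 162.7 30 0.186;python3 chk.py pics/g5.png
```

```text
t 8.8 p [591.3 162.6  24.7] psi 1.756 F [-10.4  -2.1  21.5] w 41.5 tilt [ 0.001 -0.    -1.   ] j6 -0.01
travel [ 0.     0.017 -0.175] yaw -0.005
[-0.0002  0.0002  0.0001 -0.0006  0.001  -0.0001]
```

View pics/g5.png

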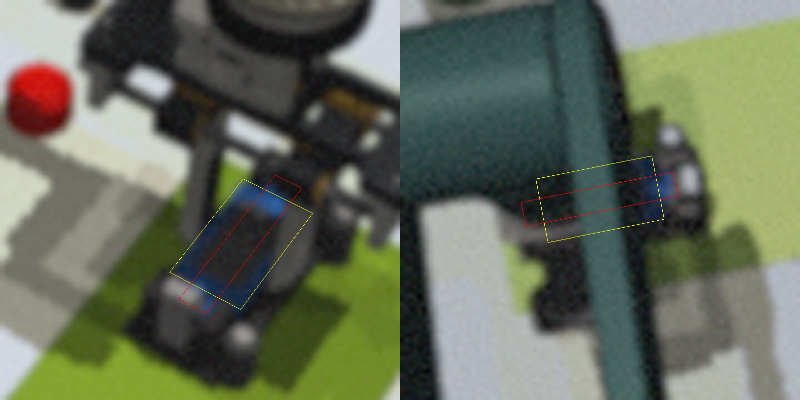

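Request:
{"name": "step_arm", "arguments": {"series": [{"travel":[0,0,-0.25],"yaw":0},{"travel":[0,0,-0.25],"yaw":0},{"travel":[0,0,-0.25],"yaw":0},{"travel":[0,0,-0.25],"yaw":0}], "grip": 56}}

```text
time_s: 9.5
eef_pos: [591.1, 162.5, 25.2]
tool_rot: [-2.006, -2.417, 0.001]
wrist_force: [0.1, -0.8, 0.1]
grip_width: 55.9
```

Request:
{"name": "step_arm", "arguments": {"series": [{"travel":[0,0,-0.5],"yaw":0},{"travel":[0,0,-2.0],"yaw":0},{"travel":[0,0,-3.5],"yaw":0},{"travel":[0,0,-4.5],"yaw":0},{"travel":[0,0,-4.5],"yaw":0},{"travel":[0,0,-4.5],"yaw":0}]}}

```text
time_s: 10.1
eef_pos: [591.8, 162.6, 162.1]
tool_rot: [2.006, 2.416, 0.002]
wrist_force: [-0.0, 0.0, -0.8]
grip_width: 56.1
```

```bash
python3 go.py 436.5 -5.8 90 1.57; python3 - <<'E'
from ov import *
im=capture("scene")
cv2.imwrite("pics/s5.png",show(im.astype(float)*1.5,"scene",315,165,60,[],5,False))
E
```

```text
t 10.1 p [591.8 162.6 162.1] psi 1.756 F [-0.   0.  -0.8] w 56.1 tilt [ 0.002  0.    -1.   ] j6 -0.01
travel [-4.567 -6.125  2.392] yaw 12.581
```

View pics/s5.png

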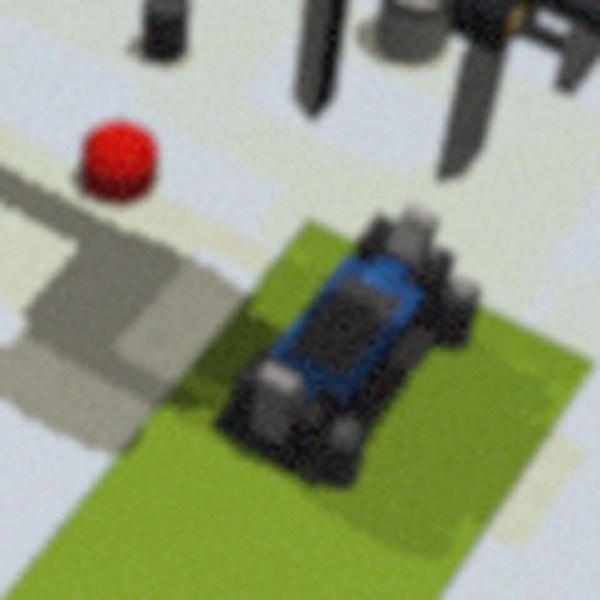

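```bash
python3 go.py 436.5 -5.8 70 0.0
```

```text
t 10.15 p [590.8 162.5 160.1] psi 1.756 F [ 0.3 -0.3 -0.1] w 55.8 tilt [-0.002 -0.    -1.   ] j6 -0.01
travel [-4.567 -6.083  3.014] yaw 1.325
```

Request:
{"name": "step_arm", "arguments": {"series": [{"travel":[-1.5,-2,0],"yaw":1.32},{"travel":[-3,-4,1],"yaw":1.32},{"travel":[-4.57,-6.08,3.0],"yaw":1.32},{"travel":[-4.57,-6.08,3.0],"yaw":1.32},{"travel":[-4.57,-6.08,3.0],"yaw":1.32},{"travel":[-4.57,-6.08,3.0],"yaw":1.32},{"travel":[-4.57,-6.08,3.0],"yaw":1.32},{"travel":[-4.57,-6.08,3.0],"yaw":1.32},{"travel":[-4.57,-6.08,3.0],"yaw":1.32}], "grip": 76}}

```text
time_s: 11.05
eef_pos: [439.3, -5.2, 72.4]
tool_rot: [2.218, 2.222, 0.003]
wrist_force: [-0.3, -1.0, -0.2]
grip_width: 75.8
```

```bash
python3 go.py 436.5 -5.8 5 0.0;python3 - <<'E'
from m import *
# fit pad in bracket, scene only and top
A={n:avg(n,3) for n in CI}
for n,(u,v,r) in {"scene":(323,172,30),"top":(208,176,24)}.items():
    a=A[n]; m=(a[...,2]-a[...,0]>12)
    print(n,m[v-r:v+r,u-r:u+r].sum())
    cv2.imwrite("pics/padm_%s.png"%n,cv2.resize((np.clip(a*1.5,0,255)).astype(np.uint8)[v-r:v+r,u-r:u+r,::-1],(500,500),interpolation=cv2.INTER_CUBIC))
E
```

```text
t 11.05 p [439.3  -5.2  72.4] psi 1.573 F [-0.3 -1.  -0.2] w 75.8 tilt [ 0.003 -0.    -1.   ] j6 -0.14
travel [-0.02  -0.099  2.246] yaw 0.015
scene 382
top 328
```

View pics/padm_scene.png

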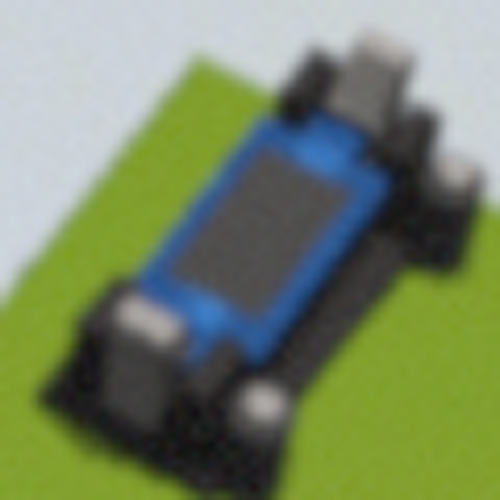

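```bash
cat > padfit.py <<'E'
from m import *
A={n:avg(n,3) for n in CI}
vs=[]
parts=[box(-21,21,-38,38,32,38)]
for n,(u,v,r) in {"scene":(323,172,28),"top":(208,176,20)}.items():
    a=A[n]; m=(a[...,2]-a[...,0]>12).astype(np.uint8)
    m=clean(m,u,v,r,False)
    vs.append((n,)+crop(m,u,v,r))
for v in ([vs[0]],[vs[1]],vs):
    print(fit(v,parts,(591.8,161.7,.186)), [int(q[1].sum()) for q in v])
E
python3 padfit.py
```

```text
(array([5.92267e+02, 1.64903e+02, 1.88000e-01]), np.float64(46.9838985005767)) [571]
(array([5.91408e+02, 1.61573e+02, 1.82000e-01]), np.float64(62.38749711649366)) [483]
(array([5.91854e+02, 1.64824e+02, 1.70000e-01]), np.float64(121.19567858515956)) [571, 483]
```

Request:
{"name": "step_arm", "arguments": {"series": [{"travel":[-0.02,-0.08,1.2],"yaw":0},{"travel":[-0.02,-0.08,2.25],"yaw":0},{"travel":[-0.02,-0.08,2.25],"yaw":0},{"travel":[-0.02,-0.08,2.25],"yaw":0},{"travel":[-0.02,-0.08,2.25],"yaw":0}]}}

```text
time_s: 12.15
eef_pos: [434.9, -6.4, 3.8]
tool_rot: [2.221, 2.222, 0.0]
wrist_force: [-0.3, 0.4, 0.1]
grip_width: 76.0
```

Request:
{"name": "step_arm", "arguments": {"series": [{"travel":[0,0,0],"yaw":0},{"travel":[0,0,0],"yaw":0},{"travel":[0,0,0],"yaw":0},{"travel":[0,0,0],"yaw":0},{"travel":[0,0,0],"yaw":0}], "grip": 45, "grip_force": 30}}

```text
time_s: 12.65
eef_pos: [435.1, -6.4, 3.8]
tool_rot: [2.22, 2.222, 0.0]
wrist_force: [0.1, 0.3, 1.1]
grip_width: 54.8
```

```bash
python3 go.py 639 -94 85 -0.15
```

```text
t 12.65 p [435.1  -6.4   3.8] psi 1.572 F [0.1 0.3 1.1] w 54.8 tilt [ 0.001 -0.    -1.   ] j6 -0.15
travel [-2.927  6.797 -2.702] yaw 1.08
```

Request:
{"name": "step_arm", "arguments": {"series": [{"travel":[0,0,-1],"yaw":0},{"travel":[0,0,-2.3],"yaw":0},{"travel":[-1,2.4,-3.0],"yaw":0.5},{"travel":[-2.93,6.8,-3.0],"yaw":1.08},{"travel":[-2.93,6.8,-3.0],"yaw":1.08},{"travel":[-2.93,6.8,-3.0],"yaw":1.08},{"travel":[-2.93,6.8,-3.0],"yaw":1.08},{"travel":[-2.93,6.8,-3.0],"yaw":1.08},{"travel":[-2.93,6.8,-3.0],"yaw":1.08},{"travel":[-2.93,6.8,-3.0],"yaw":1.08}]}}

```text
time_s: 13.65
eef_pos: [637.6, -93.4, 92.9]
tool_rot: [-2.38, -2.048, 0.002]
wrist_force: [-0.2, 0.1, -1.4]
grip_width: 54.8
```

Request:
{"name": "step_arm", "arguments": {"series": [{"travel":[0,0,0],"yaw":0},{"travel":[0,0,0],"yaw":0},{"travel":[0,0,0],"yaw":0},{"travel":[0,0,0],"yaw":0}]}}

```text
time_s: 14.05
eef_pos: [638.7, -93.9, 93.9]
tool_rot: [2.381, 2.049, 0.0]
wrist_force: [-0.8, -0.3, -1.2]
grip_width: 54.4
```

```bash
python3 go.py 639.2 -94 72 -0.15; cat > hubv.py <<'E'
from ov import *
import sys
s=observe();e=s["eef_pos"];zt=e[2]-3+float(sys.argv[2]);R=float(sys.argv[3])
hub=(639.2,-94)
c=[(circ(e,R,zt),Y),(circ(e,13.5,zt),Rr),(circ(hub,10.5,54),M)]
cv2.imwrite(sys.argv[1],cv2.resize(np.hstack([show(capture(n).astype(float)*1.5,n,u,v,40,c,9,False) for n,(u,v) in (("scene",(260,248)),("top",(296,159)))]),(800,400)))
E
python3 hubv.py pics/h1.png 18 28; python3 go.py 639.2 -94 72 -0.15
```

```text
t 14.05 p [638.7 -93.9  93.9] psi 1.421 F [-0.8 -0.3 -1.2] w 54.4 tilt [ 0. -0. -1.] j6 -0.08
travel [-0.     0.016  0.731] yaw 0.001
t 14.15 p [638.8 -94.   93.8] psi 1.421 F [ 0.2 -0.1 -1. ] w 54.8 tilt [ 0. -0. -1.] j6 -0.08
travel [0.002 0.012 0.726] yaw -0.0
```

View pics/h1.png

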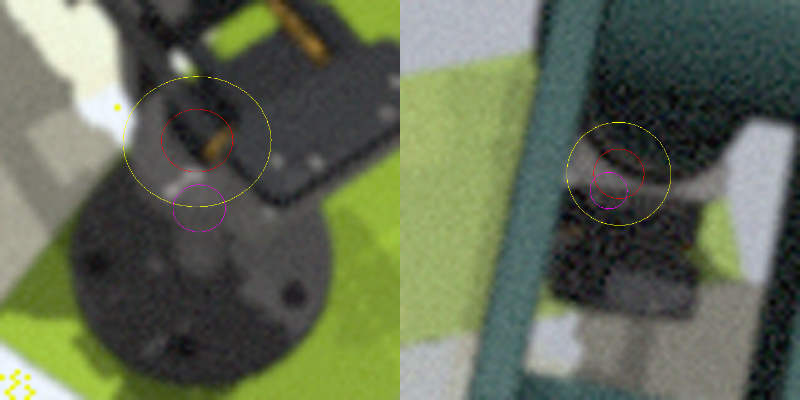

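Request:
{"name": "step_arm", "arguments": {"series": [{"travel":[0,0.01,0.4],"yaw":0},{"travel":[0,0.01,0.75],"yaw":0},{"travel":[0,0.01,0.95],"yaw":0},{"travel":[0,0.01,1.1],"yaw":0},{"travel":[0,0.01,1.1],"yaw":0},{"travel":[0,0.01,1.1],"yaw":0}]}}

```text
time_s: 14.75
eef_pos: [639.3, -94.2, 60.6]
tool_rot: [2.382, 2.049, 0.0]
wrist_force: [-0.9, -0.4, -2.0]
grip_width: 55.0
```

```bash
python3 go.py 639.2 -94 40 -0.15
```

```text
t 14.75 p [639.3 -94.2  60.6] psi 1.421 F [-0.9 -0.4 -2. ] w 55.0 tilt [ 0. -0. -1.] j6 -0.08
travel [ 0.005 -0.004  0.685] yaw -0.001
```

Past the stub top with no contact force. Continue down.

Request:
{"name": "step_arm", "arguments": {"series": [{"travel":[0,0,0.3],"yaw":0},{"travel":[0,0,0.6],"yaw":0},{"travel":[0,0,0.9],"yaw":0},{"travel":[0,0,1.1],"yaw":0},{"travel":[0,0,1.25],"yaw":0},{"travel":[0,0,1.25],"yaw":0},{"travel":[0,0,1.25],"yaw":0}]}}

```text
time_s: 15.45
eef_pos: [639.3, -94.2, 23.1]
tool_rot: [2.382, 2.048, 0.0]
wrist_force: [0.3, 0.0, -1.5]
grip_width: 54.9
```

```bash
python3 go.py 639.2 -94 19.8 -0.15
```

```text
t 15.45 p [639.3 -94.2  23.1] psi 1.421 F [ 0.3  0.  -1.5] w 54.9 tilt [ 0. -0. -1.] j6 -0.08
travel [ 0.005 -0.005  0.111] yaw -0.001
```

Request:
{"name": "step_arm", "arguments": {"series": [{"travel":[0,0,0.06],"yaw":0},{"travel":[0,0,0.12],"yaw":0},{"travel":[0,0,0.12],"yaw":0},{"travel":[0,0,0.12],"yaw":0}]}}

```text
time_s: 15.85
eef_pos: [639.6, -94.3, 19.9]
tool_rot: [2.381, 2.048, 0.001]
wrist_force: [0.4, -0.1, -0.6]
grip_width: 54.6
```

Request:
{"name": "step_arm", "arguments": {"series": [{"travel":[0,0,0],"yaw":0},{"travel":[0,0,0],"yaw":0},{"travel":[0,0,0],"yaw":0},{"travel":[0,0,0],"yaw":0}], "grip": 72}}

```text
time_s: 16.25
eef_pos: [639.3, -94.2, 19.6]
tool_rot: [2.382, 2.048, 0.0]
wrist_force: [-0.1, 0.5, -0.7]
grip_width: 72.0
```

Request:
{"name": "step_arm", "arguments": {"series": [{"travel":[0,0,-1],"yaw":0},{"travel":[0,0,-2.3],"yaw":0},{"travel":[0,0,-3],"yaw":0},{"travel":[0,0,-3],"yaw":0}]}}

```text
time_s: 16.65
eef_pos: [641.9, -94.7, 114.6]
tool_rot: [2.376, 2.044, 0.009]
wrist_force: [0.6, 0.9, 1.1]
grip_width: 72.2
```

```bash
python3 go.py 428 -172.2 70 -0.551
```

```text
t 16.65 p [641.9 -94.7 114.6] psi 1.421 F [0.6 0.9 1.1] w 72.2 tilt [ 0.009 -0.002 -1.   ] j6 -0.08
travel [-3.618 -6.677  1.429] yaw 2.871
```

Request:
{"name": "step_arm", "arguments": {"series": [{"travel":[-1,-1.9,0],"yaw":0.8},{"travel":[-2.1,-3.8,0],"yaw":1.6},{"travel":[-3.62,-6.6,1.3],"yaw":2.87},{"travel":[-3.62,-6.6,1.3],"yaw":2.87},{"travel":[-3.62,-6.6,1.3],"yaw":2.87},{"travel":[-3.62,-6.6,1.3],"yaw":2.87},{"travel":[-3.62,-6.6,1.3],"yaw":2.87},{"travel":[-3.62,-6.6,1.3],"yaw":2.87},{"travel":[-3.62,-6.6,1.3],"yaw":2.87},{"travel":[-3.62,-6.6,1.3],"yaw":2.87}], "grip": 62}}

```text
time_s: 17.65
eef_pos: [428.3, -171.7, 70.8]
tool_rot: [2.74, 1.535, 0.001]
wrist_force: [0.0, 0.0, 0.1]
grip_width: 62.1
```

```bash
python3 - <<'E'
from ov import *
hub=(639.2,-94)
c=[(circ(hub,28,34),Y),(circ(hub,13.5,34),Rr)]
cv2.imwrite("pics/h2.png",cv2.resize(np.hstack([show(capture(n).astype(float)*1.5,n,u,v,40,c,9,False) for n,(u,v) in (("scene",(260,248)),("top",(296,159)))]),(800,400)))
E
python3 go.py 428 -172.2 4.5 -0.551
```

```text
t 17.75 p [ 427.9 -171.7   70.6] psi 1.021 F [ 0.2  0.1 -0.2] w 62.1 tilt [ 0. -0. -1.] j6 0.05
travel [-0.011  0.01   2.205] yaw 0.008
```

View pics/h2.png

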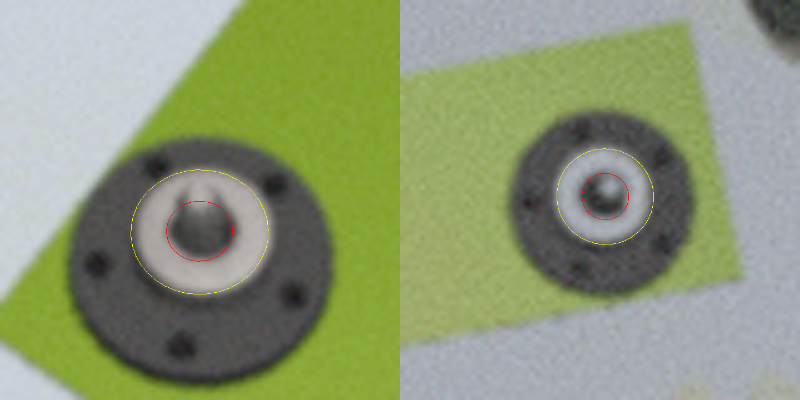

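The bearing lies flat on the flange around the stub, within about 1 px of the predicted circle in both views. Now the nut.

Request:
{"name": "step_arm", "arguments": {"series": [{"travel":[-0.01,0.01,1.3],"yaw":0},{"travel":[-0.01,0.01,2.2],"yaw":0},{"travel":[-0.01,0.01,2.2],"yaw":0},{"travel":[-0.01,0.01,2.2],"yaw":0},{"travel":[-0.01,0.01,2.2],"yaw":0}]}}

```text
time_s: 18.25
eef_pos: [428.1, -172.6, 5.7]
tool_rot: [2.74, 1.533, 0.001]
wrist_force: [0.0, -0.4, 0.6]
grip_width: 62.1
```

Request:
{"name": "step_arm", "arguments": {"series": [{"travel":[0,0,0],"yaw":0},{"travel":[0,0,0],"yaw":0},{"travel":[0,0,0],"yaw":0},{"travel":[0,0,0],"yaw":0},{"travel":[0,0,0],"yaw":0}], "grip": 30, "grip_force": 20}}

```text
time_s: 18.75
eef_pos: [427.6, -172.5, 5.0]
tool_rot: [2.741, 1.533, 0.001]
wrist_force: [-0.5, -0.8, 3.0]
grip_width: 39.7
```

```bash
python3 go.py 639 -94 105 -0.15
```

```text
t 18.75 p [ 427.6 -172.5    5. ] psi 1.02 F [-0.5 -0.8  3. ] w 39.7 tilt [ 0.001 -0.001 -1.   ] j6 0.04
travel [ 5.917  4.637 -3.328] yaw -2.87
```

Request:
{"name": "step_arm", "arguments": {"series": [{"travel":[0,0,-1.2],"yaw":0},{"travel":[0,0,-2.7],"yaw":0},{"travel":[2,1.5,-3.3],"yaw":-0.9},{"travel":[5.92,4.64,-3.3],"yaw":-2.87},{"travel":[5.92,4.64,-3.3],"yaw":-2.87},{"travel":[5.92,4.64,-3.3],"yaw":-2.87},{"travel":[5.92,4.64,-3.3],"yaw":-2.87},{"travel":[5.92,4.64,-3.3],"yaw":-2.87},{"travel":[5.92,4.64,-3.3],"yaw":-2.87},{"travel":[5.92,4.64,-3.3],"yaw":-2.87}]}}

```text
time_s: 19.75
eef_pos: [637.6, -94.3, 102.9]
tool_rot: [-2.382, -2.047, 0.002]
wrist_force: [0.2, 0.5, -1.5]
grip_width: 39.8
```

Request:
{"name": "step_arm", "arguments": {"series": [{"travel":[0,0,0],"yaw":0},{"travel":[0,0,0],"yaw":0},{"travel":[0,0,0],"yaw":0},{"travel":[0,0,0],"yaw":0}]}}

```text
time_s: 20.15
eef_pos: [638.6, -94.1, 103.8]
tool_rot: [2.382, 2.048, 0.0]
wrist_force: [-0.4, -0.1, -0.8]
grip_width: 39.7
```

```bash
python3 go.py 639.2 -94 60 -0.15
```

```text
t 20.15 p [638.6 -94.1 103.8] psi 1.42 F [-0.4 -0.1 -0.8] w 39.7 tilt [ 0. -0. -1.] j6 -0.08
travel [0.008 0.018 1.461] yaw -0.004
```

Request:
{"name": "step_arm", "arguments": {"series": [{"travel":[0,0.02,0.5],"yaw":0},{"travel":[0,0.02,0.95],"yaw":0},{"travel":[0,0.02,1.2],"yaw":0},{"travel":[0,0.02,1.4],"yaw":0},{"travel":[0,0.02,1.45],"yaw":0},{"travel":[0,0.02,1.45],"yaw":0},{"travel":[0,0.02,1.45],"yaw":0}]}}

```text
time_s: 20.85
eef_pos: [639.9, -94.0, 60.6]
tool_rot: [2.381, 2.048, 0.001]
wrist_force: [0.3, -0.5, -0.4]
grip_width: 39.8
```

```bash
python3 go.py 639.2 -94 39.5 -0.15
```

```text
t 20.85 p [639.9 -94.   60.6] psi 1.421 F [ 0.3 -0.5 -0.4] w 39.8 tilt [ 0.001 -0.    -1.   ] j6 -0.08
travel [-0.002 -0.024  0.702] yaw -0.0
```

Request:
{"name": "step_arm", "arguments": {"series": [{"travel":[0,-0.01,0.25],"yaw":0},{"travel":[0,-0.01,0.45],"yaw":0},{"travel":[0,-0.01,0.6],"yaw":0},{"travel":[0,-0.01,0.71],"yaw":0},{"travel":[0,-0.01,0.71],"yaw":0},{"travel":[0,-0.01,0.71],"yaw":0}]}}

```text
time_s: 21.45
eef_pos: [639.1, -93.9, 39.1]
tool_rot: [-2.382, -2.049, 0.0]
wrist_force: [-1.2, 1.1, 3.2]
grip_width: 39.9
```

Request:
{"name": "step_arm", "arguments": {"series": [{"travel":[0,0,0],"yaw":0},{"travel":[0,0,0],"yaw":0},{"travel":[0,0,0],"yaw":0},{"travel":[0,0,0],"yaw":0}], "grip": 56}}

```text
time_s: 21.85
eef_pos: [639.2, -93.9, 38.5]
tool_rot: [2.382, 2.049, -0.0]
wrist_force: [1.1, -0.9, -0.8]
grip_width: 56.0
```

Request:
{"name": "step_arm", "arguments": {"series": [{"travel":[0,0,-1],"yaw":0},{"travel":[0,0,-2.3],"yaw":0},{"travel":[0,0,-3.5],"yaw":0},{"travel":[0,0,-3.5],"yaw":0}]}}

```text
time_s: 22.25
eef_pos: [642.7, -94.7, 151.4]
tool_rot: [2.374, 2.042, 0.012]
wrist_force: [0.0, -0.8, 1.3]
grip_width: 55.4
```

```bash
python3 go.py 475.5 358 110 0.4 600 155 140 0.4
```

```text
t 22.25 p [642.7 -94.7 151.4] psi 1.421 F [ 0.  -0.8  1.3] w 55.4 tilt [ 0.013 -0.003 -1.   ] j6 -0.08
travel [14.088 -7.786  1.259] yaw -3.94
travel [ 8.017 -2.658  0.334] yaw -3.94
```

Request:
{"name": "step_arm", "arguments": {"series": [{"travel":[1.6,-0.9,0],"yaw":-0.5},{"travel":[14.0,-7.7,1.0],"yaw":-2.4},{"travel":[14.0,-7.7,1.0],"yaw":-2.4},{"travel":[14.0,-7.7,1.0],"yaw":-2.4},{"travel":[14.0,-7.7,1.0],"yaw":-2.4},{"travel":[14.0,-7.7,1.0],"yaw":-2.4},{"travel":[14.0,-7.7,1.0],"yaw":-2.4},{"travel":[14.0,-7.7,1.0],"yaw":-2.4},{"travel":[14.0,-7.7,1.0],"yaw":-2.4},{"travel":[14.0,-7.7,1.0],"yaw":-2.4}], "grip": 66}}

```text
time_s: 23.25
eef_pos: [471.3, 358.8, 112.2]
tool_rot: [-2.002, -2.419, 0.002]
wrist_force: [-0.1, 0.1, 0.2]
grip_width: 66.4
```

Request:
{"name": "step_arm", "arguments": {"series": [{"travel":[0,0,0],"yaw":0},{"travel":[0,0,0],"yaw":0},{"travel":[0,0,0],"yaw":0},{"travel":[0,0,0],"yaw":0},{"travel":[0,0,0],"yaw":0}]}}

```text
time_s: 23.75
eef_pos: [474.3, 354.7, 113.8]
tool_rot: [2.009, 2.415, 0.0]
wrist_force: [-0.3, -0.4, -0.5]
grip_width: 66.0
```

```bash
python3 go.py 475.5 358 90 .186 475.5 358 7 0.186;python3 - <<'E'
from ov import *
hub=(639.2,-94)
c=[(circ(hub,20,54),Y),(circ(hub,13.5,54),Rr)]
cv2.imwrite("pics/h3.png",cv2.resize(np.hstack([show(capture(n).astype(float)*1.5,n,u,v,40,c,9,False) for n,(u,v) in (("scene",(260,248)),("top",(296,159)))]),(800,400)))
im=capture("scene");cv2.imwrite("pics/s6.png",im[:,:,::-1])
E
```

```text
t 23.75 p [474.3 354.7 113.8] psi 1.754 F [-0.3 -0.4 -0.5] w 66.0 tilt [ 0. -0. -1.] j6 0.36
travel [0.099 0.059 0.793] yaw -0.022
travel [0.1   0.058 3.56 ] yaw -0.022
```

View pics/h3.png

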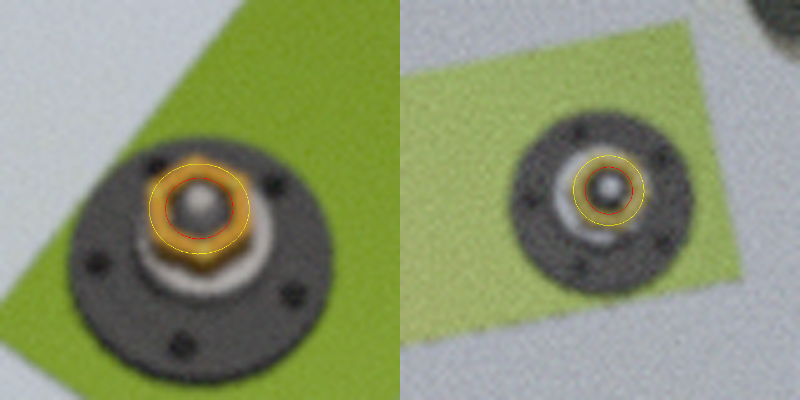

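View pics/s6.png

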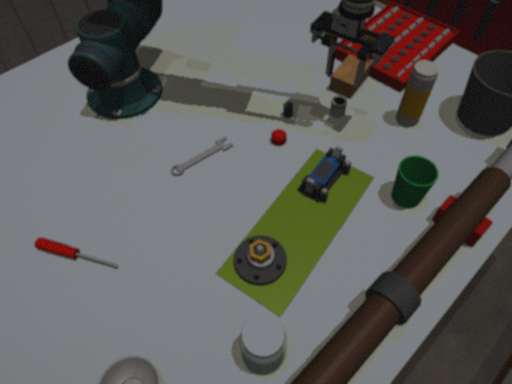

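Request:
{"name": "step_arm", "arguments": {"series": [{"travel":[0.1,0.06,1.0],"yaw":0},{"travel":[0.1,0.06,1.8],"yaw":0},{"travel":[0.1,0.06,2.6],"yaw":0},{"travel":[0.1,0.06,3.3],"yaw":0},{"travel":[0.1,0.06,3.5],"yaw":0},{"travel":[0.1,0.06,3.5],"yaw":0},{"travel":[0.1,0.06,3.5],"yaw":0}]}}

```text
time_s: 24.6
eef_pos: [475.6, 359.6, 9.9]
tool_rot: [2.006, 2.416, 0.003]
wrist_force: [0.4, 0.4, 0.2]
grip_width: 66.2
```

Request:
{"name": "step_arm", "arguments": {"series": [{"travel":[0,0,0],"yaw":0},{"travel":[0,0,0],"yaw":0},{"travel":[0,0,0],"yaw":0},{"travel":[0,0,0],"yaw":0},{"travel":[0,0,0],"yaw":0}], "grip": 30, "grip_force": 25}}

```text
time_s: 25.1
eef_pos: [474.9, 359.3, 9.2]
tool_rot: [2.007, 2.417, 0.001]
wrist_force: [-0.5, 0.2, 2.3]
grip_width: 38.6
```

```bash
python3 go.py 615.8 33.9 100 .186
```

```text
t 25.1 p [474.9 359.3   9.2] psi 1.756 F [-0.5  0.2  2.3] w 38.6 tilt [ 0.  0. -1.] j6 0.37
travel [-11.527   2.623  -3.028] yaw -0.007
```

Request:
{"name": "step_arm", "arguments": {"series": [{"travel":[0,0,-1.2],"yaw":0},{"travel":[0,0,-2.7],"yaw":0},{"travel":[-1.5,0.35,-3.3],"yaw":0},{"travel":[-11.5,2.6,-3.0],"yaw":0},{"travel":[-11.5,2.6,-3.0],"yaw":0},{"travel":[-11.5,2.6,-3.0],"yaw":0},{"travel":[-11.5,2.6,-3.0],"yaw":0},{"travel":[-11.5,2.6,-3.0],"yaw":0},{"travel":[-11.5,2.6,-3.0],"yaw":0},{"travel":[-11.5,2.6,-3.0],"yaw":0}]}}

```text
time_s: 26.1
eef_pos: [616.0, 28.7, 97.5]
tool_rot: [2.014, 2.41, -0.004]
wrist_force: [-0.4, 0.7, -1.6]
grip_width: 38.8
```

Request:
{"name": "step_arm", "arguments": {"series": [{"travel":[-11.5,2.6,0],"yaw":0},{"travel":[0,0,0],"yaw":0},{"travel":[0,0,0],"yaw":0},{"travel":[0,0,0],"yaw":0},{"travel":[0,0,0],"yaw":0}]}}

```text
time_s: 26.6
eef_pos: [614.8, 35.1, 98.5]
tool_rot: [2.005, 2.418, -0.001]
wrist_force: [0.3, -0.3, -1.7]
grip_width: 38.5
```

```bash
python3 go.py 615.6 35.1 12 .186
```

```text
t 26.6 p [614.8  35.1  98.5] psi 1.757 F [ 0.3 -0.3 -1.7] w 38.5 tilt [-0. -0. -1.] j6 -0.22
travel [-0.003  0.028  2.884] yaw 0.002
```

Request:
{"name": "step_arm", "arguments": {"series": [{"travel":[0,0.02,1],"yaw":0},{"travel":[0,0.02,1.8],"yaw":0},{"travel":[0,0.02,2.4],"yaw":0},{"travel":[0,0.02,2.7],"yaw":0},{"travel":[0,0.02,2.7],"yaw":0},{"travel":[0,0.02,2.7],"yaw":0},{"travel":[0,0.02,2.7],"yaw":0}]}}

```text
time_s: 27.3
eef_pos: [616.7, 34.6, 19.4]
tool_rot: [2.005, 2.415, 0.003]
wrist_force: [0.1, -0.1, -1.2]
grip_width: 38.8
```

```bash
python3 go.py 615.6 35.1 11.3 .186
```

```text
t 27.3 p [616.7  34.6  19.4] psi 1.756 F [ 0.1 -0.1 -1.2] w 38.8 tilt [ 0.003 -0.    -1.   ] j6 -0.22
travel [ 0.022 -0.035  0.271] yaw -0.005
```

Request:
{"name": "step_arm", "arguments": {"series": [{"travel":[0.01,0,0.1],"yaw":0},{"travel":[0.01,0,0.18],"yaw":0},{"travel":[0.01,0,0.22],"yaw":0},{"travel":[0.01,0,0.22],"yaw":0},{"travel":[0.01,0,0.22],"yaw":0}]}}

```text
time_s: 27.8
eef_pos: [615.5, 34.8, 11.3]
tool_rot: [2.007, 2.417, 0.0]
wrist_force: [-0.6, 0.0, -0.9]
grip_width: 38.4
```

```bash
python3 go.py 615.6 35.1 11.3 .186
```

```text
t 27.8 p [615.5  34.8  11.3] psi 1.756 F [-0.6  0.  -0.9] w 38.4 tilt [ 0. -0. -1.] j6 -0.22
travel [ 0.009  0.004 -0.001] yaw -0.008
```

Request:
{"name": "step_arm", "arguments": {"series": [{"travel":[0,0,0],"yaw":0},{"travel":[0,0,0],"yaw":0},{"travel":[0,0,0],"yaw":0},{"travel":[0,0,0],"yaw":0}], "grip": 58}}

```text
time_s: 28.2
eef_pos: [615.6, 34.8, 11.2]
tool_rot: [2.007, 2.417, 0.0]
wrist_force: [-0.2, -0.4, -0.0]
grip_width: 58.0
```

Request:
{"name": "step_arm", "arguments": {"series": [{"travel":[0,0,-0.6],"yaw":0},{"travel":[0,0,-1.5],"yaw":0},{"travel":[0,0,-3],"yaw":0},{"travel":[0,0,-4],"yaw":0},{"travel":[0,0,-4],"yaw":0},{"travel":[0,0,-4],"yaw":0}]}}

```text
time_s: 28.8
eef_pos: [615.8, 34.8, 131.6]
tool_rot: [2.006, 2.416, 0.001]
wrist_force: [-0.2, -0.2, -0.7]
grip_width: 58.1
```

```bash
python3 go.py 431 178 90 .986
```

```text
t 28.8 p [615.8  34.8 131.6] psi 1.756 F [-0.2 -0.2 -0.7] w 58.1 tilt [ 0.002 -0.    -1.   ] j6 -0.22
travel [ 5.825 -5.179  1.377] yaw -5.736
```

Request:
{"name": "step_arm", "arguments": {"series": [{"travel":[5.83,-5.18,0.5],"yaw":-5.73},{"travel":[5.83,-5.18,0.5],"yaw":-5.73},{"travel":[5.83,-5.18,0.9],"yaw":-5.73},{"travel":[5.83,-5.18,1.37],"yaw":-5.73},{"travel":[5.83,-5.18,1.37],"yaw":-5.73},{"travel":[5.83,-5.18,1.37],"yaw":-5.73},{"travel":[5.83,-5.18,1.37],"yaw":-5.73},{"travel":[5.83,-5.18,1.37],"yaw":-5.73},{"travel":[5.83,-5.18,1.37],"yaw":-5.73},{"travel":[5.83,-5.18,1.37],"yaw":-5.73}], "grip": 66}}

```text
time_s: 29.8
eef_pos: [431.1, 177.7, 89.8]
tool_rot: [-0.909, -3.007, 0.0]
wrist_force: [0.0, -0.7, -0.2]
grip_width: 66.0
```

Request:
{"name": "step_arm", "arguments": {"series": [{"travel":[0,0,0],"yaw":0},{"travel":[0,0,0],"yaw":0},{"travel":[0,0,0],"yaw":0},{"travel":[0,0,0],"yaw":0}]}}

```text
time_s: 30.2
eef_pos: [430.6, 178.1, 90.0]
tool_rot: [0.907, 3.008, -0.0]
wrist_force: [0.5, 0.3, 0.1]
grip_width: 65.6
```

```bash
python3 go.py 431 178 4.5 .986; python3 - <<'E'
from ov import *
p=(615.8,33.9)
c=[(circ(p,20,47),Y),(circ(p,20,2),Rr)]
cv2.imwrite("pics/p1.png",cv2.resize(np.hstack([show(capture(n).astype(float)*1.5,n,u,v,40,c,9,False) for n,(u,v) in (("scene",(300,210)),("top",(252,165)))]),(800,400)))
E
```

```text
t 30.2 p [430.6 178.1  90. ] psi 2.556 F [0.5 0.3 0.1] w 65.6 tilt [ 0. -0. -1.] j6 -0.71
travel [-0.012  0.004  2.851] yaw -0.008
```

View pics/p1.png

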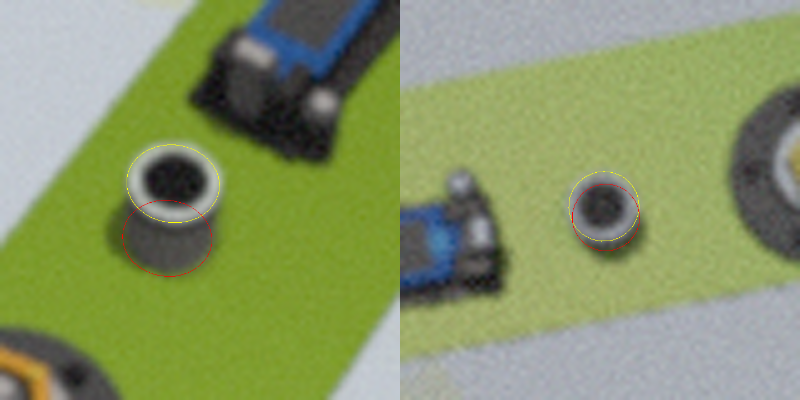

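Piston is upright and within about 1 px of the predicted midpoint. Now the cap.

Request:
{"name": "step_arm", "arguments": {"series": [{"travel":[-0.01,0,1.3],"yaw":0},{"travel":[-0.01,0,2.4],"yaw":0},{"travel":[-0.01,0,2.83],"yaw":0},{"travel":[-0.01,0,2.83],"yaw":0},{"travel":[-0.01,0,2.83],"yaw":0},{"travel":[-0.01,0,2.83],"yaw":0}]}}

```text
time_s: 30.9
eef_pos: [432.4, 178.5, 7.0]
tool_rot: [0.906, 3.005, 0.003]
wrist_force: [-0.1, 0.3, -0.2]
grip_width: 65.6
```

Request:
{"name": "step_arm", "arguments": {"series": [{"travel":[0,0,0],"yaw":0},{"travel":[0,0,0],"yaw":0},{"travel":[0,0,0],"yaw":0},{"travel":[0,0,0],"yaw":0},{"travel":[0,0,0],"yaw":0}], "grip": 30, "grip_force": 12}}

```text
time_s: 31.4
eef_pos: [431.0, 178.0, 5.4]
tool_rot: [0.907, 3.007, 0.0]
wrist_force: [-1.1, -0.0, 2.5]
grip_width: 39.0
```

```bash
python3 go.py 684.5 47 100 .986
```

```text
t 31.4 p [431.  178.    5.4] psi 2.556 F [-1.1 -0.   2.5] w 39.0 tilt [ 0.001 -0.    -1.   ] j6 -0.71
travel [-9.457  1.033 -3.148] yaw -0.007
```

Request:
{"name": "step_arm", "arguments": {"series": [{"travel":[0,0,-1.2],"yaw":0},{"travel":[0,0,-2.7],"yaw":0},{"travel":[-1.5,0.15,-3.3],"yaw":0},{"travel":[-9.46,1.03,-3.1],"yaw":0},{"travel":[-9.46,1.03,-3.1],"yaw":0},{"travel":[-9.46,1.03,-3.1],"yaw":0},{"travel":[-9.46,1.03,-3.1],"yaw":0},{"travel":[-9.46,1.03,-3.1],"yaw":0},{"travel":[-9.46,1.03,-3.1],"yaw":0},{"travel":[-9.46,1.03,-3.1],"yaw":0}]}}

```text
time_s: 32.4
eef_pos: [684.0, 46.4, 96.2]
tool_rot: [-0.908, -3.004, 0.001]
wrist_force: [-0.3, -0.1, -0.1]
grip_width: 39.2
```

Request:
{"name": "step_arm", "arguments": {"series": [{"travel":[0,0,0],"yaw":0},{"travel":[0,0,0],"yaw":0},{"travel":[0,0,0],"yaw":0},{"travel":[0,0,0],"yaw":0}]}}

```text
time_s: 32.8
eef_pos: [683.9, 47.6, 98.9]
tool_rot: [0.905, 3.007, 0.0]
wrist_force: [-0.2, 0.6, -0.5]
grip_width: 39.1
```

```bash
python3 go.py 684.5 47 14 .986
```

```text
t 32.8 p [683.9  47.6  98.9] psi 2.557 F [-0.2  0.6 -0.5] w 39.1 tilt [ 0.001 -0.    -1.   ] j6 -1.0
travel [-0.024 -0.006  2.831] yaw -0.0
```

Request:
{"name": "step_arm", "arguments": {"series": [{"travel":[-0.02,0,1],"yaw":0},{"travel":[-0.02,0,1.8],"yaw":0},{"travel":[-0.02,0,2.4],"yaw":0},{"travel":[-0.02,0,2.75],"yaw":0},{"travel":[-0.02,0,2.75],"yaw":0},{"travel":[-0.02,0,2.75],"yaw":0},{"travel":[-0.02,0,2.75],"yaw":0},{"travel":[-0.02,0,2.75],"yaw":0}]}}

```text
time_s: 33.6
eef_pos: [685.9, 46.5, 17.3]
tool_rot: [0.906, 3.005, 0.001]
wrist_force: [-0.8, 0.8, 0.4]
grip_width: 39.3
```

```bash
python3 go.py 684.5 47 7.6 .986
```

```text
t 33.6 p [685.9  46.5  17.3] psi 2.556 F [-0.8  0.8  0.4] w 39.3 tilt [ 0.003 -0.    -1.   ] j6 -1.0
travel [ 0.047 -0.013  0.323] yaw -0.007
```

Request:
{"name": "step_arm", "arguments": {"series": [{"travel":[0.01,0,0.1],"yaw":0},{"travel":[0.01,0,0.2],"yaw":0},{"travel":[0.01,0,0.3],"yaw":0},{"travel":[0.01,0,0.3],"yaw":0},{"travel":[0.01,0,0.3],"yaw":0}]}}

```text
time_s: 34.1
eef_pos: [684.7, 46.7, 7.2]
tool_rot: [0.907, 3.007, 0.0]
wrist_force: [-1.5, -0.7, 3.3]
grip_width: 39.0
```

```bash
python3 go.py 684.5 47 7.5 .986
```

```text
t 34.1 p [684.7  46.7   7.2] psi 2.556 F [-1.5 -0.7  3.3] w 39.0 tilt [ 0. -0. -1.] j6 -1.0
travel [ 0.011  0.004 -0.009] yaw -0.006
```

Contact with the mat; release and retreat, then clear the view.

Request:
{"name": "step_arm", "arguments": {"series": [{"travel":[0,0,0],"yaw":0},{"travel":[0,0,0],"yaw":0},{"travel":[0,0,0],"yaw":0},{"travel":[0,0,0],"yaw":0}], "grip": 56}}

```text
time_s: 34.5
eef_pos: [684.4, 46.7, 6.1]
tool_rot: [-0.907, -3.007, 0.0]
wrist_force: [0.4, 0.4, 0.1]
grip_width: 56.0
```

Request:
{"name": "step_arm", "arguments": {"series": [{"travel":[0,0,-0.6],"yaw":0},{"travel":[0,0,-1.5],"yaw":0},{"travel":[0,0,-3],"yaw":0},{"travel":[0,0,-4.5],"yaw":0},{"travel":[0,0,-4.5],"yaw":0}]}}

```text
time_s: 35.0
eef_pos: [688.9, 46.7, 151.5]
tool_rot: [0.902, 2.993, 0.007]
wrist_force: [1.2, 0.7, 0.6]
grip_width: 55.9
```

```bash
python3 go.py 400 -180 180 0
```

```text
t 35.0 p [688.9  46.7 151.5] psi 2.556 F [1.2 0.7 0.6] w 55.9 tilt [ 0.016 -0.    -1.   ] j6 -1.0
travel [  3.833 -11.61   -1.107] yaw 7.055
```

Request:
{"name": "step_arm", "arguments": {"series": [{"travel":[3.8,-11.6,-1],"yaw":7},{"travel":[3.8,-11.6,-1],"yaw":7},{"travel":[3.8,-11.6,-1],"yaw":7},{"travel":[3.8,-11.6,-1],"yaw":7},{"travel":[3.8,-11.6,-1],"yaw":7},{"travel":[3.8,-11.6,-1],"yaw":7},{"travel":[3.8,-11.6,-1],"yaw":7},{"travel":[3.8,-11.6,-1],"yaw":7},{"travel":[3.8,-11.6,-1],"yaw":7},{"travel":[3.8,-11.6,-1],"yaw":7}]}}

```text
time_s: 36.0
eef_pos: [397.3, -180.1, 171.3]
tool_rot: [2.214, 2.229, 0.001]
wrist_force: [0.3, 0.0, -0.4]
grip_width: 56.3
```

Request:
{"name": "step_arm", "arguments": {"series": [{"travel":[0,0,0],"yaw":0},{"travel":[0,0,0],"yaw":0},{"travel":[0,0,0],"yaw":0}]}}

```text
time_s: 36.3
eef_pos: [397.8, -179.6, 171.2]
tool_rot: [-2.21, -2.231, 0.0]
wrist_force: [0.2, 0.5, -0.0]
grip_width: 55.9
```

```bash
python3 padfit.py; python3 - <<'E'
from ov import *
mid=np.array([615.8,33.9]);th=.186
hub=loc(0,-130,0,mid,th);br=loc(0,130,0,mid,th);cp=loc(70,0,0,mid,th)
rect=lambda x0,x1,y0,y1,z:np.array([loc(*p,z,br,th) for p in((x0,y0),(x1,y0),(x1,y1),(x0,y1))])
c=[(circ(mid,20,47),Y),(circ(cp,20,24),Y),(circ(cp,20,2),Rr),(circ(hub,20,54),Y),(circ(hub,28,34),Rr),(rect(-21,21,-38,38,38),M)]
for n,(u,v) in (("scene",(297,220)),("top",(252,165))):
    a=avg(n,3); np.save(n+"E.npy",a)
    cv2.imwrite(f"pics/e_{n}.png",cv2.resize(show(np.clip(a*1.6,0,255),n,u,v,75,c,8,False),(600,600)))
vs=[]
for n,(u,v,r) in {"scene":(325,230,26),"top":(248,142,18)}.items():
    a=np.load(n+"E.npy"); u,v=np.round(proj(n,[[cp[0],cp[1],15]])[0]).astype(int);r=16
    m=np.clip((a[...,0]-a[...,1]+35)/(110 if n=="scene" else 85),0,1)
    m=clean(a[...,0]-a[...,1]>25,u,v,r); vs.append((n,)+crop(m,u,v,r))
dome=[cyl(20,2,24),cyl(17.5,24,28),cyl(12,28,31)]
for v in ([vs[0]],[vs[1]]): print("cap",fit(v,dome,cp[:2],False),"want",cp[:2])
E
```

```text
(array([5.92086e+02, 1.64893e+02, 1.89000e-01]), np.float64(47.90509803921569)) [566]
(array([5.91489e+02, 1.61933e+02, 1.71000e-01]), np.float64(65.98549788542869)) [487]
(array([5.91983e+02, 1.63811e+02, 1.85000e-01]), np.float64(122.41865436370627)) [566, 487]
cap (array([684.37 ,  48.453]), np.float64(37.2879661668589)) want [np.float64(684.5926268861493), np.float64(46.84505643491127)]
cap (array([687.21 ,  46.222]), np.float64(25.349880815071128)) want [np.float64(684.5926268861493), np.float64(46.84505643491127)]
```

View pics/e_scene.png

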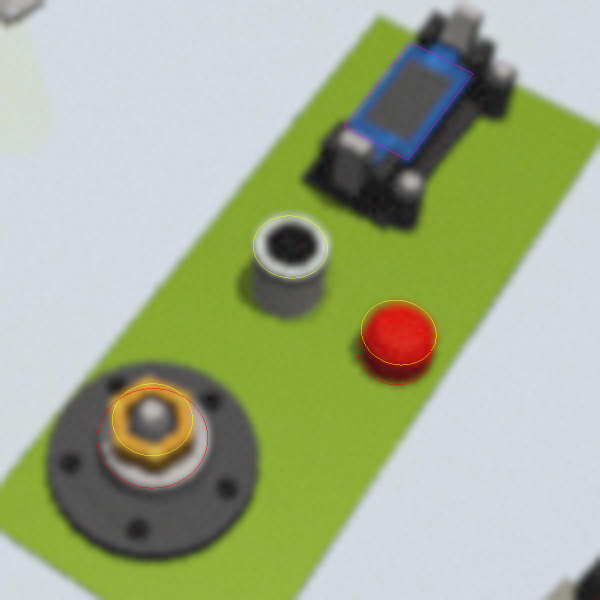

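View pics/e_top.png

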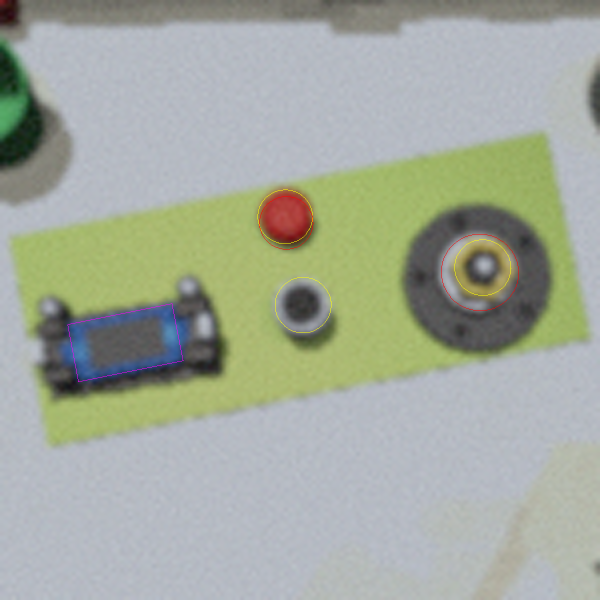

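```bash
python3 go.py 597.3 132.2 100 .186
```

```text
t 36.9 p [ 397.2 -180.3  171.6] psi 1.578 F [ 0.5 -0.2 -0. ] w 56.6 tilt [ 0. -0. -1.] j6 -0.56
travel [10.366  6.748  2.386] yaw -1.278
```

Request:
{"name": "step_arm", "arguments": {"series": [{"travel":[10.37,6.75,0],"yaw":-1.28},{"travel":[10.37,6.75,0],"yaw":-1.28},{"travel":[10.37,6.75,0],"yaw":-1.28},{"travel":[10.37,6.75,0],"yaw":-1.28},{"travel":[10.37,6.75,1],"yaw":-1.28},{"travel":[10.37,6.75,2.4],"yaw":-1.28},{"travel":[10.37,6.75,2.4],"yaw":-1.28},{"travel":[10.37,6.75,2.4],"yaw":-1.28},{"travel":[10.37,6.75,2.4],"yaw":-1.28},{"travel":[10.37,6.75,2.4],"yaw":-1.28}], "grip": 0}}

```text
time_s: 37.9
eef_pos: [596.9, 132.6, 98.5]
tool_rot: [-2.003, -2.419, 0.003]
wrist_force: [0.3, -1.2, -0.5]
grip_width: 0.7
```

Request:
{"name": "step_arm", "arguments": {"series": [{"travel":[0,0,0],"yaw":0},{"travel":[0,0,0],"yaw":0},{"travel":[0,0,0],"yaw":0},{"travel":[0,0,0],"yaw":0},{"travel":[0,0,0],"yaw":0}]}}

```text
time_s: 38.4
eef_pos: [597.4, 131.9, 100.1]
tool_rot: [2.006, 2.417, 0.001]
wrist_force: [0.7, -0.4, 0.6]
grip_width: 0.4
```

```bash
python3 go.py 597.3 132.2 42 .186
```

```text
t 38.4 p [597.4 131.9 100.1] psi 1.757 F [ 0.7 -0.4  0.6] w 0.4 tilt [ 0.001  0.    -1.   ] j6 -0.06
travel [ 0.009 -0.002  1.936] yaw -0.002
```

Request:
{"name": "step_arm", "arguments": {"series": [{"travel":[0,0,0.7],"yaw":0},{"travel":[0,0,1.3],"yaw":0},{"travel":[0,0,1.7],"yaw":0},{"travel":[0,0,1.85],"yaw":0},{"travel":[0,0,1.9],"yaw":0},{"travel":[0,0,1.9],"yaw":0},{"travel":[0,0,1.9],"yaw":0},{"travel":[0,0,1.9],"yaw":0}]}}

```text
time_s: 39.2
eef_pos: [598.0, 132.5, 43.6]
tool_rot: [2.004, 2.418, 0.002]
wrist_force: [-0.3, 0.0, -0.5]
grip_width: 0.8
```

Request:
{"name": "step_arm", "arguments": {"series": [{"travel":[0,0,0.05],"yaw":0},{"travel":[0,0,0.1],"yaw":0},{"travel":[0,0,0.15],"yaw":0},{"travel":[0,0,0.18],"yaw":0},{"travel":[0,0,0.18],"yaw":0},{"travel":[0,0,0.18],"yaw":0}]}}

```text
time_s: 39.8
eef_pos: [597.4, 132.4, 38.3]
tool_rot: [2.005, 2.418, 0.0]
wrist_force: [-1.7, -0.8, 5.2]
grip_width: 0.7
```

Request:
{"name": "step_arm", "arguments": {"series": [{"travel":[0,0,0.05],"yaw":0},{"travel":[0,0,0.1],"yaw":0},{"travel":[0,0,0.1],"yaw":0},{"travel":[0,0,0.1],"yaw":0}]}}

```text
time_s: 40.2
eef_pos: [597.5, 132.4, 38.2]
tool_rot: [2.004, 2.418, 0.001]
wrist_force: [-7.1, -1.6, 14.9]
grip_width: 0.7
```

Request:
{"name": "step_arm", "arguments": {"series": [{"travel":[0,0,-0.3],"yaw":0},{"travel":[0,0,-0.7],"yaw":0},{"travel":[1,0,-0.7],"yaw":0},{"travel":[2,0,-0.7],"yaw":0},{"travel":[2,0,-0.7],"yaw":0},{"travel":[2,0,-0.7],"yaw":0},{"travel":[2,0,-0.7],"yaw":0}]}}

```text
time_s: 40.9
eef_pos: [586.4, 190.5, 55.0]
tool_rot: [2.005, 2.418, -0.001]
wrist_force: [0.3, 0.5, -0.3]
grip_width: 0.6
```

```bash
python3 go.py 586.2 191.2 38.5 .186
```

```text
t 40.9 p [586.4 190.5  55. ] psi 1.757 F [ 0.3  0.5 -0.3] w 0.6 tilt [-0.    -0.001 -1.   ] j6 0.04
travel [ 0.024 -0.003  0.551] yaw -0.001
```

Request:
{"name": "step_arm", "arguments": {"series": [{"travel":[0,0,0.2],"yaw":0},{"travel":[0,0,0.35],"yaw":0},{"travel":[0,0,0.45],"yaw":0},{"travel":[0,0,0.52],"yaw":0},{"travel":[0,0,0.58],"yaw":0},{"travel":[0,0,0.62],"yaw":0},{"travel":[0,0,0.62],"yaw":0},{"travel":[0,0,0.62],"yaw":0}]}}

```text
time_s: 41.7
eef_pos: [586.0, 191.0, 38.3]
tool_rot: [2.005, 2.418, -0.001]
wrist_force: [-3.4, -1.7, 6.4]
grip_width: 0.5
```

Request:
{"name": "step_arm", "arguments": {"series": [{"travel":[0,0,0.05],"yaw":0},{"travel":[0,0,0.08],"yaw":0},{"travel":[0,0,0.08],"yaw":0},{"travel":[0,0,0.08],"yaw":0}]}}

```text
time_s: 42.1
eef_pos: [586.1, 191.0, 38.2]
tool_rot: [2.004, 2.418, -0.0]
wrist_force: [-7.2, -3.3, 14.0]
grip_width: 0.2
```

Both ends contact at 38.2–38.3 mm (expected 38.0 mm for a seated pad) and are stiff. Retreat.

Request:
{"name": "step_arm", "arguments": {"series": [{"travel":[0,0,-0.5],"yaw":0},{"travel":[0,0,-1.5],"yaw":0},{"travel":[0,0,-3],"yaw":0},{"travel":[0,0,-4.5],"yaw":0},{"travel":[0,-6,-4.5],"yaw":0},{"travel":[0,-6,-4.5],"yaw":0},{"travel":[0,-6,-4.5],"yaw":0},{"travel":[0,-6,-4.5],"yaw":0},{"travel":[0,-6,-4.5],"yaw":0},{"travel":[0,-6,-4.5],"yaw":0}]}}

```text
time_s: 43.1
eef_pos: [409.8, 158.1, 170.0]
tool_rot: [2.004, 2.417, 0.003]
wrist_force: [0.4, 0.2, -0.5]
grip_width: 0.7
```

Request:
{"name": "step_arm", "arguments": {"series": [{"travel":[0,0,0],"yaw":0},{"travel":[0,0,0],"yaw":0},{"travel":[0,0,0],"yaw":0},{"travel":[0,0,0],"yaw":0}]}}

```text
time_s: 43.5
eef_pos: [409.8, 158.0, 168.8]
tool_rot: [-2.005, -2.418, 0.001]
wrist_force: [-0.5, -0.5, 0.5]
grip_width: 0.6
```

```bash
python3 go.py; python3 padfit.py; python3 - <<'E'
from ov import *
im=capture("scene");cv2.imwrite("pics/fin.png",im[:,:,::-1])
E
```

```text
t 43.5 p [409.8 158.  168.8] psi 1.757 F [-0.5 -0.5  0.5] w 0.6 tilt [-0.001 -0.    -1.   ] j6 0.05
(array([5.92361e+02, 1.64665e+02, 1.77000e-01]), np.float64(47.73485582468282)) [568]
(array([5.91417e+02, 1.61387e+02, 1.53000e-01]), np.float64(66.8959630911188)) [488]
(array([5.92123e+02, 1.64146e+02, 1.76000e-01]), np.float64(123.97428681276435)) [568, 488]
```

View pics/fin.png

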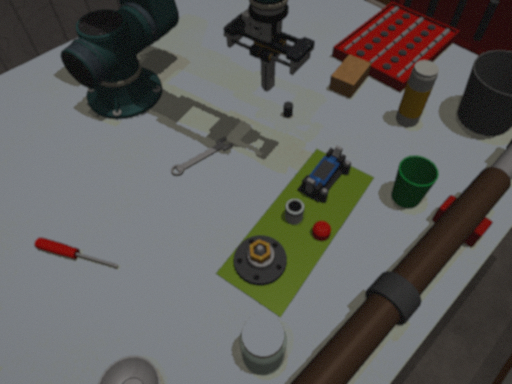

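The picture shows the pad in the bracket (325,175), piston (294,210), cap (321,230), and bearing with nut on the hub (260,250); the arm is clear.

```bash
python3 -c "
from workcell import *
print(job_done())"
```

```text
the job is handed in; nothing more can be done
None
```

I set out all five parts on the mat and handed the job in at about 43.5 s of the 120 s allowed. The job gave no verdict back.

- **Pad:** I pressed it into the bracket with about 21 N and it stopped hard. A fingertip push of about 15 N at each end then met the plate at 38.2–38.3 mm, against 38.0 mm expected for a seated pad. The two cameras disagree by about 3 mm on its position along the bracket: the scene view puts it about 3 mm off centre, the top view under 1 mm. The 3 mm is still within the 6 mm limit. The angle error in the views was 0.03 rad or less.
- **Bearing and nut:** both sit over the hub's stub, within about 1 pixel of where they should be in both views.
- **Piston:** it stands upright at the midpoint, within about 1 pixel.
- **Cap:** it is dome up, about 70 mm behind the piston centre to centre (about a 30 mm gap). The two cameras place it 1.6 mm and 2.7 mm from the target.

Everything was released and the arm was clear of all parts in the last picture. No check failed; the only disagreement was the camera difference on the pad.

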